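Load the screw-lid jar steriliser

ROBOT

A 6-joint arm with a two-finger parallel gripper is mounted at the origin on a cart in front of the work surface, level with it; the furniture and walls round the work are solid. World frame = base frame: x ahead of the robot, y to its left, z up, the work surface at z = 0. Lengths are in mm, angles in degrees, forces in N, time in s.
With the tool pointing down it reaches from about 300 to 850 mm from the base axis. Payload 4.2 kg.
Tool frame: the origin (TCP) lies midway between the tips of the shut fingers; the grasp point (between the pads) lies 19 mm behind it (env.grasp_offset is the distance from the TCP to the grasp point, in mm); z points along the fingers, y is the line along which they close (so a half turn about z gives the same grasp; the last joint's range is limited). The gripper opens to 91 mm and grips with 3 to 60 N. Pads are 32 mm wide; open, the fingers measure 118 mm over their backs; the gripper's body (76 mm by 178 mm) begins 60 mm behind the grasp point.
Start: joints at [-77.865, 18.312, 89.639, -0, 72.044, -1.146], TCP at [132.097, -559.637, 213.976] pointing down, gripper open.
Joint ranges: [-177.97, 177.97], [-48.28, 115.42], [12.27, 149.76], [-77.06, 257.06], [2.81, 150.46], [-146.56, 146.56]. Speed limits (degrees/s): [147.25, 147.25, 180, 180, 180, 180].

INTERFACE

Orientations are given as [roll, pitch, yaw] about the fixed x, y, z axes, in that order (R = Rz(yaw) Ry(pitch) Rx(roll)).
In Python, from workcell import env, optics gives the robot as it stands. The module is installed in compiled form; this text tells all that it offers.
- The arm moves only by the tool send_rows, never from a script. Its argument "targets" is a list that holds one entry, the list of rows, each a list of 7 numbers: the turn, a rotation vector about the world's x, y, z scaled (see below), then the shift along the world's x, y, z scaled (see below), then the closure, from -1 (fully open) to 1 (shut). In form: [[[rx, ry, rz, x, y, z, gripper], ...]]. A call has 1 to 12 rows; each row shifts and turns the commanded pose from where the row before left it; what a row does not reach is not made up. The controller multiplies each number of a shift by 0.2 m and each number of a turn by pi/2 rad. A row lasts 1/10 s, in which the tool goes at most 50 mm and 8.59 degrees, less where a joint would pass 70% of its speed; a pose out of reach is approached as far as the arm can. A call with a number of a shift or a turn outside -1 to 1 is refused whole. A call with a gripper value outside its range is refused whole. The fingers move at their own pace and stop on an object; "grip_force" is the grip in N (left out, the last holds). Time passes only in rows, so rows that do not move let the fingers close. It gives the time, the measured TCP pose, the force, the opening and the grip force at its end, in the units of the state.
- env.state(): the state, without advancing time (a new reading comes with each control period).
- optics.grab_frame(name): name is "scene" or "top" or "wrist"; returns (picture, depth): 420x560x3 uint8, red, green, blue; 420x560 float32, mm along the optical axis (not along the pixel's ray), 0 where there is no reading.
- optics.camera_info(name): a dict with "camera_matrix" (3x3 intrinsics, pixels), "R" (3x3) and "t" (3): a world point X has camera coordinates R X + t; the wrist camera has in their place "mount" (4x4, takes a point from camera to tool coordinates, whose origin is the TCP and whose axes are the flange's). Camera axes: x right, y down, z forward; pixel columns grow to the right and rows downward; lengths in mm; the calibration is good to about 2 mm. The wrist camera is an equidistant fisheye: a pixel r from the principal point sees the ray r / f radians off the axis. A picture is of the moment at which its call begins: read the wrist's pose just before it. camera_info takes no time and is no camera call.
- env.job_done(): hands the job in; it is judged then, once.
Trained networks look in the newest picture that a camera, given by its name, has taken for a name from the list of things; names that differ only in an ending like _2 or _b are one class to them, and where a whole thing is asked for, a point or a joint stands for the part that bears it (a point fixed in the world has none). Each returns a list of dicts, best first, with "conf" (0 to 1); they miss things now and then, are a little off and sometimes report something else, mostly with a low value. They report only what shows in the picture. A call takes as long as a camera call. They do not tell look-alikes from the thing itself.
- optics.silhouettes(camera, name): "mask" (420x560 bool, what is visible of it) and "at" ([column, row] in pixels, amid what is visible of it).
- optics.place_of(camera, name): "at" ([column, row] in pixels: a listed point, or the origin of a listed thing).
The state is a dict: "time_s": time; "qpos": joint angles; "qvel": joint speeds; "effort": joint torques, N m; "ee_pos": TCP position; "ee_rot": TCP orientation; "force": force on the tool from outside, world axes, zero at the start; "torque": the same for the moment, N m; "gripper_width": finger opening in mm; "gripper_force": force on a finger pad.
Only numpy, scipy, OpenCV 4.12 (cv2) and the standard library are available. Lean on these libraries where they do the work, as an engineer would, in place of code of your own. Each camera call takes 0.05 s, during which the arm holds its last target. There are 200 camera calls.

TASK

Load the jar steriliser: first take away the pepper mill that stands just behind the steriliser, in the path of its lid, and stand it upright close beside the salt shaker that stands alone to the right of the steriliser (at most 12 cm from it, centre to centre, not touching). Then turn the red handwheel anticlockwise until the lid is fully raised, only then swing the lid aside by its upright handle, and set every jam jar from the board on the sink's drainer upright on the floor of the trough. Finally swing the lid fully back over the trough, turn the handwheel clockwise until the lid is fully down, and leave the salt shaker and the kitchen timer and sardine tin near the steriliser where they are.

Things in the scene. Friction and masses are not known exactly. Their poses are not given: they have to be found in the camera images.
- steriliser: steel jar steriliser, fixed; origin under the trough's centre, y along it. Open trough 122 (x) x 282 mm (y), inside 95 mm wide (110 above 66 mm) x 270 mm: three jars fit in a row along y; rim 75 mm up. A pillar (32 mm thick, 196 mm tall) stands 195 mm from the origin at the +y end and carries a grey swing arm (30 mm wide, top 192 mm up) from which the lid hangs
- trough_floor (a point): centre of the trough's inner floor, 8 mm above the worktop; axes as the steriliser's
- lid_arm (a joint): swing of arm and lid about the pillar (rad): 0 = lid over the trough (stop); grows anticlockwise seen from above, the lid going to the steriliser's +x side (away from the robot); stop at 2.0; stays where left, takes about 0.9 N m. From about 1.7 the trough can be loaded from above. The lid sweeps 340 mm about the pillar
- pillar_axis (a point): point on the pillar's upright axis, at the arm's top face (192 mm up)
- swing_handle (a point): grip point on the arm's upright black handle, 245 mm above the worktop, 85 mm from the pivot axis toward the handwheel: a rod 16 mm thick from 192 to 254 mm up with a 20 mm ball on top (264 mm up); pinch it from above and follow the arc. It does not rise with the lid
- lid_screw (a joint): height of lid and wheel above closed (m): 0 = lid down on the rim, 0.041 = fully raised; 6 mm per rad of the wheel; stays where left. The lid is a 122 x 282 mm hood reaching from 75 to 118 mm up when closed; fully raised its lower edge is 116 mm up, just above jars in the trough (tops 107 mm up)
- handwheel (a joint): turn of the handwheel (rad): 0 = lid down, grows anticlockwise seen from above, stop at 6.8 = lid fully raised; takes about 0.15 N m; the wheel rises 6 mm per rad, so the hand must rise (or sink) with it
- wheel_grip (a point): centre of the red handwheel on its axis, at mid-height of the rim: 230 mm above the worktop when closed, 271 mm when raised; 195 mm from the pivot axis. The rim is 64 mm across and 16 mm high and may be gripped across its diameter from above; the arm's top is 38 mm below this point when the lid is down
- board: wooden chopping board lying across the sink's drainer, 230 mm (x) by 340 mm (y), fixed; origin at the centre of its underside, 6 mm above the worktop; its top is 25 mm above the worktop
- jar_a: jam jar with a green lid, 66 mm across, 99 mm tall, 0.3 to 0.6 kg; origin at the centre of its underside, z up. Stands on the board at the start; absent (None) in some starts. Its lid, the top 11 mm, is 62 mm across; it can be gripped round the top
- jar_b: jam jar with a green lid, 66 mm across, 99 mm tall, 0.3 to 0.6 kg; origin at the centre of its underside, z up. Stands on the board at the start; absent (None) in some starts. Its lid, the top 11 mm, is 62 mm across; it can be gripped round the top
- jar_c: jam jar with a green lid, 66 mm across, 99 mm tall, 0.3 to 0.6 kg; origin at the centre of its underside, z up. Stands on the board at the start; absent (None) in some starts. Its lid, the top 11 mm, is 62 mm across; it can be gripped round the top
- mill: dark wooden pepper mill behind the steriliser, 58 mm across at the foot, 170 mm tall, 0.18 kg; origin at the centre of its underside, z up. Its round head is 49 mm across from 123 to 159 mm up, with a small metal knob (12 mm across) on top
- salt: glass salt shaker with a grey top, standing alone on the worktop to the right of the steriliser, 44 mm across, 90 mm tall; origin at the centre of its underside. Must not be moved
- timer: red and white round kitchen timer, 63 mm across, 50 mm tall; origin at the centre of its underside. Bystander behind the steriliser
- tin: flat sardine tin, 63 x 105 x 24 mm; origin at the centre of its underside. Bystander behind the steriliser
There are look-alikes about, which are no part of the job. Leave any blue or green look-alike of the mill alone.

How it is judged:
By the outcome, as a careful person would: the job done as asked, in the order asked, and still so for the second after the job is handed in, with the robot touching nothing.
Of jar_a, jar_b, jar_c only 2 to 3 are there at a start; the rules pass over those that are not, and their reading is None.
At some moment in a run one of jar_a, jar_b, jar_c may be knocked a few centimetres aside while the robot is not near it.
It also fails if it takes over 210 s, if anything falls off the work surface, if the arm or the gripper's body presses on something with over 40 N, if the wrist force passes 120 N, or if a joint passes its speed limit or range.

## Working session

There is one attempt and no reset: what is moved stays moved. The work goes in short steps, Python scripts to look and compute and a tool call to move; the robot and the scene stay as the last step left them, time stands still between calls to the robot, and variables do not carry over. Pictures are saved under pics/ and viewed, at most 14 in all, crops included, and the job is handed in when it is done.

Besides the shell and the picture viewer there is one more tool, called after "Call:" as a command line: name --argument value ..., lists and objects as JSON in quotes. send_rows: Moves the arm, as the interface text tells. Its arguments: {"type":"object","properties":{"targets":{"type":"array"},"grip_force":{"type":"number"}},"required":["targets"]}

```bash
mkdir -p pics; ls; cat > h.py <<'E'
import numpy as np, cv2
from workcell import env, optics
def px2w(cam,u,v,d):
    c=optics.camera_info(cam);K=np.array(c["camera_matrix"]);R=np.array(c["R"]);t=np.array(c["t"])
    return R.T@(np.linalg.inv(K)@[u,v,1]*d-t)
def onz(cam,u,v,z):
    c=optics.camera_info(cam);K=np.array(c["camera_matrix"]);R=np.array(c["R"]);t=np.array(c["t"])
    o=-R.T@t;r=R.T@np.linalg.inv(K)@[u,v,1];return o+r*(z-o[2])/r[2]
def cloud(cam,D):
    c=optics.camera_info(cam);K=np.array(c["camera_matrix"]);R=np.array(c["R"]);t=np.array(c["t"])
    v,u=np.mgrid[0:D.shape[0],0:D.shape[1]]
    P=np.stack([u,v,np.ones_like(u)],-1)@np.linalg.inv(K).T*D[...,None]
    return (P-t)@R
def proj(cam,X):
    c=optics.camera_info(cam);p=np.array(c["camera_matrix"])@(np.array(c["R"])@X+np.array(c["t"]));return p[:2]/p[2]
E
python3 - <<'E'
from h import *
for c in("scene","top"):
    p,d=optics.grab_frame(c);cv2.imwrite(f"pics/{c}0.png",p[...,::-1]);np.save(f"{c}0.npy",d)
    i=optics.camera_info(c);print(c,-np.array(i["R"]).T@np.array(i["t"]))
    C=cloud(c,d)
    for n in["steriliser","swing_handle","wheel_grip","pillar_axis","board","jar_a","mill","salt","timer","tin"]:
        for q in optics.place_of(c,n): print(n,np.round(q["at"]),round(q["conf"],2))
        for q in optics.silhouettes(c,n):
            m=q["mask"]&(d>0)
            X=C[m]; 
            if len(X): print("  sil",np.round(q["at"]),round(q["conf"],2),m.sum(),"med",np.median(X,0).round(),"ztop",np.percentile(X[:,2],98).round())
E
```

```text
pics
scene [ -135.40901474 -1052.39000819  1079.2173929 ]
steriliser [277. 275.] 0.86
  sil [284. 260.] 0.67 3525 med [ 479. -253.  118.] ztop 239.0
  sil [343. 271.] 0.44 363 med [ 657. -332.   22.] ztop 27.0
  sil [284. 252.] 0.26 2624 med [ 485. -228.  120.] ztop 253.0
swing_handle [256. 204.] 0.72
swing_handle [342. 275.] 0.33
  sil [283. 253.] 0.62 2608 med [ 485. -226.  120.] ztop 245.0
wheel_grip [276. 217.] 0.66
wheel_grip [344. 274.] 0.49
wheel_grip [293. 240.] 0.22
pillar_axis [239. 204.] 0.85
  sil [285. 251.] 0.75 2606 med [ 485. -228.  120.] ztop 241.0
board [276. 272.] 0.39
board [277. 218.] 0.37
  sil [240. 195.] 0.64 354 med [620. 266.  25.] ztop 93.0
  sil [284. 251.] 0.55 2591 med [ 485. -230.  120.] ztop 242.0
jar_a [208. 199.] 0.65
jar_a [207. 185.] 0.59
jar_a [224. 209.] 0.47
  sil [202. 169.] 0.66 163 med [518. 377. 121.] ztop 127.0
  sil [225. 190.] 0.64 184 med [525. 180. 121.] ztop 129.0
  sil [289. 225.] 0.64 408 med [ 620. -104.   98.] ztop 161.0
  sil [209. 183.] 0.45 108 med [514. 281. 123.] ztop 560.0
mill [290. 242.] 0.83
mill [348. 312.] 0.79
mill [365
[... 1239 characters left out ...]
0
  sil [201. 238.] 0.85 541 med [508. 201. 118.] ztop 128.0
  sil [140. 243.] 0.71 691 med [510. 384. 105.] ztop 129.0
mill [403. 219.] 0.89
mill [318. 173.] 0.72
mill [430. 220.] 0.7
mill [291. 207.] 0.55
  sil [406. 208.] 0.74 554 med [ 567. -450.   77.] ztop 164.0
  sil [290. 205.] 0.67 452 med [614. -82. 104.] ztop 164.0
  sil [435. 211.] 0.58 543 med [ 543. -536.   92.] ztop 162.0
  sil [318. 242.] 0.33 5518 med [ 466. -159.  117.] ztop 237.0
salt [403. 252.] 0.61
  sil [406. 248.] 0.5 213 med [ 451. -436.   62.] ztop 92.0
timer [317. 177.] 0.79
  sil [314. 173.] 0.67 246 med [ 741. -186.   36.] ztop 49.0
tin [362. 198.] 0.81
  sil [362. 196.] 0.86 545 med [ 661. -333.   20.] ztop 27.0
```

View pics/scene0.png

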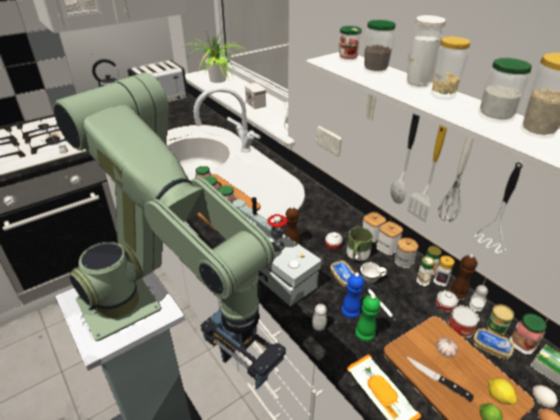

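View pics/top0.png

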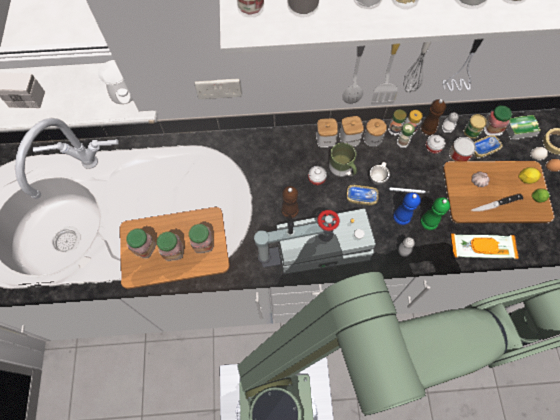

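```bash
cat >> h.py <<'E'
from scipy.optimize import least_squares
def fitc(P,r):
    if len(P)<6: return None
    f=lambda c:np.hypot(P[:,0]-c[0],P[:,1]-c[1])-r
    s=least_squares(f,P[:,:2].mean(0),loss="soft_l1",f_scale=2);return s.x.round(1),len(P),np.median(abs(s.fun)).round(1)
def near(C,c,R,z0,z1):
    return C[(np.hypot(C[...,0]-c[0],C[...,1]-c[1])<R)&(C[...,2]>z0)&(C[...,2]<z1)]
E
python3 - <<'E'
from h import *
for c in("scene","top"):
    d=np.load(f"{c}0.npy");C=cloud(c,d);C[d==0]=1e6
    print(c)
    print("mill head",fitc(near(C,(620,-93),45,128,152),24.5))
    print("salt",fitc(near(C,(460,-445),45,15,60),22),near(C,(460,-445),35,84,96).mean(0).round(1))
    for j in((520,382),(510,290),(525,190)):
        P=near(C,j,50,118,132);print("jar lid",P.mean(0).round(1),len(P),(P.min(0)+P.max(0))/2, fitc(near(C,j,50,40,105),33))
    P=near(C,(492,-183),60,225,260);print("wheel",P.mean(0).round(1),len(P),((P.min(0)+P.max(0))/2).round(1))
    P=near(C,(450,-60),150,256,275);print("ball",P.mean(0).round(1),len(P))
    P=near(C,(450,0),130,185,197);
    if len(P):print("armtop",P.mean(0).round(1),len(P),P.min(0).round(),P.max(0).round())
    P=near(C,(470,-180),250,112,122);r=cv2.minAreaRect(P[:,:2].astype(np.float32));print("lid top rect",r)
    for n,z in(("mill",0),("wheel_grip",230),("swing_handle",245),("pillar_axis",192),("steriliser",0)):
        optics.grab_frame(c) if n=="mill" else 0
        for q in optics.place_of(c,n): print(n,q["at"],round(q["conf"],2),onz(c,*q["at"],z).round(1))
im=cv2.imread("pics/top0.png")[150:270,240:460];cv2.imwrite("pics/crop1.png",cv2.resize(im,None,fx=3.6,fy=3.6,interpolation=cv2.INTER_CUBIC))
E
```

```text
scene
mill head (array([630.2, -87.6]), 87, np.float64(1.7))
salt (array([ 462.6, -445.1]), 154, np.float64(1.5)) [ 460.2 -448.3   87.7]
jar lid [520.9 385.  123.3] 104 [521.34885979 387.50944335 123.2037941 ] (array([525.1, 395.7]), 26, np.float64(1.9))
jar lid [511.7 294.  123.8] 79 [511.56547336 295.2094302  124.74709091] (array([513.7, 300.8]), 21, np.float64(2.7))
jar lid [522.7 195.9 124. ] 121 [523.00589421 197.36481286 124.59814868] (array([530.7, 202.2]), 52, np.float64(2.5))
wheel [ 489.3 -190.2  235. ] 210 [ 490.7 -187.6  234.5]
ball [477.2 -79.3 260.5] 21
armtop [472.2 -51.9 192.7] 240 [ 450. -126.  185.] [497.  28. 197.]
lid top rect ((525.179443359375, -208.3503875732422), (288.4520568847656, 155.85516357421875), 69.51424407958984)
mill [348.0, 312.9] 0.96 [ 569.4 -463.     0. ]
mill [290.2, 242.0] 0.83 [627.9 -85.8   0. ]
mill [365.9, 332.7] 0.68 [ 560.6 -550.4    0. ]
wheel_grip [276.5, 219.1] 0.47 [ 496.9 -178.6  230. ]
swing_handle [254.8, 200.6] 0.94 [485.9 -72.  245. ]
pillar_axis [237.8, 203.1] 0.63 [469.3  12.6 192. ]
steriliser [269.2, 271.9] 0.57 [ 473.1 -167.
[... 318 characters left out ...]
4242 124.69455038] (array([504.3, 300. ]), 255, np.float64(2.3))
jar lid [522.7 203.8 123.6] 281 [522.69196827 202.97483717 124.41703069] (array([523. , 203.5]), 229, np.float64(1.9))
wheel [ 490.6 -181.5  234.5] 310 [ 491.7 -182.3  235.1]
ball [477.2 -72.3 261.5] 31
armtop [473.1 -46.2 191.9] 484 [ 446. -128.  185.] [497.  32. 197.]
lid top rect ((497.3692626953125, -161.17828369140625), (344.0567932128906, 209.9877471923828), 76.666748046875)
mill [430.2, 218.1] 0.95 [ 566.5 -554.5    0. ]
mill [287.9, 213.7] 0.85 [618.1 -78.4   0. ]
wheel_grip [330.3, 218.2] 0.89 [ 496.7 -189.8  230. ]
swing_handle [291.0, 224.8] 0.61 [478.8 -76.  245. ]
pillar_axis [257.6, 238.0] 0.84 [466.4  21.  192. ]
```

View pics/crop1.png

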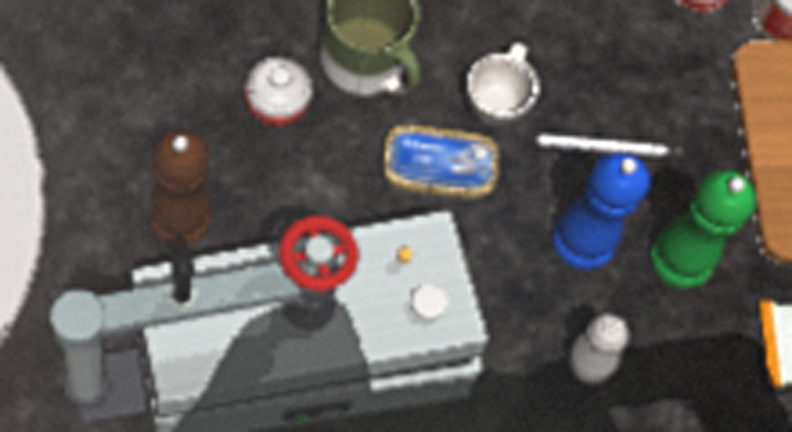

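```bash
python3 - <<'E'
from h import *
s=env.state();print({k:np.round(v,2) for k,v in s.items()},env.grasp_offset)
for c in("scene","top"):
    d=np.load(f"{c}0.npy");C=cloud(c,d);C[d==0]=1e6
    P=near(C,(450,-528),60,-50,300);print(c,len(P),np.percentile(P[:,2],[0,5,50,95,100]).round(1))
E
```

```text
{'time_s': np.float64(2.7), 'qpos': array([-77.86,  18.31,  89.64,   0.  ,  72.05,  -1.15]), 'qvel': array([ 0.04, -0.03, -0.02, -0.04, -0.08, -0.04]), 'effort': array([-0.000e+00, -4.123e+01, -2.322e+01,  7.000e-02,  4.000e-02,
       -0.000e+00]), 'ee_pos': array([ 132.11, -559.62,  213.97]), 'ee_rot': array([180.  ,  -0.  ,  13.28]), 'force': array([ 0.27,  0.09, -0.04]), 'torque': array([0.02, 0.03, 0.03]), 'gripper_force': np.float64(0.0), 'gripper_width': np.float64(91.08)} 18.8
scene 1131 [-6.5 -2.8  0.8  4.4 38.1]
top 997 [-10.8  -6.1  -0.7   4.7   9.8]
```

Call:
send_rows --targets '[[[0,0,0,0,0,0.18,-1],[0,0,0,0,0,0.18,-1],[0,0,0,0.1,0.1,0.18,-1],[0,0,0,0.16,0.15,0,-1],[0,0,0,0.16,0.15,0,-1],[0,0,0,0.16,0.15,0,-1],[0,0,0,0.16,0.15,0,-1],[0,0,0,0.16,0.15,0,-1],[0,0,0,0.16,0.15,0,-1],[0,0,0,0.16,0.15,0,-1],[0,0,0,0.16,0.15,0,-1],[0,0,0,0.16,0.15,0,-1]]]'

```text
time_s: 3.9
ee_pos: [441.2, -268.2, 322.2]
ee_rot: [180.0, -0.0, 13.3]
force: [0.8, -0.9, 0.3]
gripper_width: 91.2
gripper_force: 0.0
```

Call:
send_rows --targets '[[[0,0,0,0.16,0.15,0,-1],[0,0,0,0.16,0.15,0,-1],[0,0,0,0.16,0.15,0,-1],[0,0,0,0.16,0.15,0,-1],[0,0,0,0.16,0.15,0,-1],[0,0,0,0.1,0.1,0,-1],[0,0,0,0,0,0,-1],[0,0,0,0,0,0,-1]]]'

```text
time_s: 4.7
ee_pos: [620.1, -99.4, 321.5]
ee_rot: [180.0, 0.1, 13.3]
force: [-0.4, -0.6, -0.4]
gripper_width: 91.2
gripper_force: 0.0
```

Call:
send_rows --targets '[[[0,0,0,0.05,0.065,0,-1],[0,0,0,0,0,-0.2,-1],[0,0,0,0,0,-0.2,-1],[0,0,0,0,0,-0.2,-1],[0,0,0,0,0,-0.2,-1],[0,0,0,0,0,-0.2,-1],[0,0,0,0,0,0,1],[0,0,0,0,0,0,1],[0,0,0,0,0,0,1],[0,0,0,0,0,0,1],[0,0,0,0,0,0,1],[0,0,0,0,0,0,1]]]' --grip_force 20

```text
time_s: 5.9
ee_pos: [630.7, -86.8, 123.3]
ee_rot: [179.9, -0.1, 13.3]
force: [-0.1, -0.1, 4.7]
gripper_width: 47.1
gripper_force: 20.0
```

Call:
send_rows --targets '[[[0,0,0,0,0,0.1,1],[0,0,0,0,0,0.2,1],[0,0,0,0,0,0.2,1],[0,0,0,0,0,0.2,1],[0,0,0,0,0,0.2,1],[0,0,0,-0.04,-0.1,0,1],[0,0,0,-0.08,-0.2,0,1],[0,0,0,-0.08,-0.2,0,1],[0,0,0,-0.08,-0.2,0,1],[0,0,0,-0.08,-0.2,0,1],[0,0,0,-0.08,-0.2,0,1],[0,0,0,-0.08,-0.2,0,1]]]'

```text
time_s: 7.1
ee_pos: [525.1, -348.0, 301.9]
ee_rot: [-180.0, 0.0, 13.3]
force: [0.8, 0.1, -1.8]
gripper_width: 47.2
gripper_force: 20.0
```

Call:
send_rows --targets '[[[0,0,0,-0.08,-0.2,0,1],[0,0,0,-0.08,-0.2,0,1],[0,0,0,-0.08,-0.2,0,1],[0,0,0,-0.08,-0.2,0,1],[0,0,0,-0.04,-0.1,0,1],[0,0,0,0,0,-0.2,1],[0,0,0,0,0,-0.2,1],[0,0,0,0,0,-0.2,1],[0,0,0,0,0,-0.2,1],[0,0,0,0,0,-0.06,1],[0,0,0,0,0,0,1],[0,0,0,0,0,0,1]]]'

```text
time_s: 8.3
ee_pos: [455.2, -527.5, 132.1]
ee_rot: [179.8, -0.1, 13.3]
force: [0.3, 0.1, -0.7]
gripper_width: 47.0
gripper_force: 20.0
```

Call:
send_rows --targets '[[[0,0,0,0,0,-0.02,1],[0,0,0,0,0,-0.015,1],[0,0,0,0,0,-0.01,1],[0,0,0,0,0,0,1]]]'

```text
time_s: 8.7
ee_pos: [454.5, -527.3, 123.4]
ee_rot: [179.8, -0.1, 13.3]
force: [-1.0, 1.0, 4.9]
gripper_width: 46.9
gripper_force: 20.0
```

Call:
send_rows --targets '[[[0,0,0,0,0,0,-1],[0,0,0,0,0,0,-1],[0,0,0,0,0,0,-1],[0,0,0,0,0,0.1,-1],[0,0,0,0,0,0.2,-1],[0,0,0,0,0,0.2,-1],[0,0,0,0,0,0.2,-1],[0,0,0,0,0,0.2,-1],[0,0,0,0,0,0.1,-1],[0,0,-0.08,0.018,0.17,0,-1],[0,0,-0.08,0.018,0.17,0,-1],[0,0,-0.08,0.018,0.17,0,-1]]]'

```text
time_s: 9.9
ee_pos: [464.9, -423.6, 320.8]
ee_rot: [-180.0, -0.0, -8.7]
force: [-0.5, 0.6, 0.9]
gripper_width: 91.3
gripper_force: 0.0
```

Call:
send_rows --targets '[[[0,0,-0.08,0.018,0.17,0,-1],[0,0,-0.08,0.018,0.17,0,-1],[0,0,-0.09,0.018,0.17,0,-1],[0,0,0,0.018,0.17,0,-1],[0,0,0,0.018,0.17,0,-1],[0,0,0,0.018,0.17,0,-1],[0,0,0,0.018,0.17,0,-1],[0,0,0,0,0,0,-1]]]'

```text
time_s: 10.7
ee_pos: [490.2, -183.3, 321.3]
ee_rot: [-179.9, 0.0, -30.6]
force: [-0.8, 0.2, 0.7]
gripper_width: 91.1
gripper_force: 0.0
```

```bash
cat >> h.py <<'E'
from scipy.spatial.transform import Rotation as Ro
def wray(s,u,v,ztarget):
    c=optics.camera_info("wrist");K=np.array(c["camera_matrix"]);M=np.array(c["mount"])
    a=np.array([(u-K[0,2])/K[0,0],(v-K[1,2])/K[1,1]]);r=np.hypot(*a)
    ray=np.array([*(a/max(r,1e-9)*np.sin(r)),np.cos(r)])
    T=Ro.from_euler("xyz",s["ee_rot"],degrees=True).as_matrix()
    o=T@M[:3,3]+s["ee_pos"];w=T@M[:3,:3]@ray
    return o+w*(ztarget-o[2])/w[2]
E
python3 - <<'E'
from h import *
s=env.state();print(s["ee_pos"],s["ee_rot"],s["qpos"])
p,d=optics.grab_frame("wrist");cv2.imwrite("pics/w1.png",p[...,::-1])
for n,z in(("wheel_grip",230),("swing_handle",245),("pillar_axis",192)):
    for q in optics.place_of("wrist",n): print(n,np.round(q["at"]),round(q["conf"],2),wray(s,*q["at"],z).round(1))
p,d=optics.grab_frame("top");cv2.imwrite("pics/top1.png",p[...,::-1]);C=cloud("top",d);C[d==0]=1e6
p,d=optics.grab_frame("scene");C2=cloud("scene",d);C2[d==0]=1e6
for n,X in(("top",C),("scene",C2)):
    print(n,"mill",fitc(near(X,(452,-528),40,128,152),24.5),"salt",fitc(near(X,(463,-445),35,15,60),22))
E
```

```text
[ 490.20968213 -183.25649027  321.32916794] [-1.79912194e+02  1.62810179e-02 -3.05733793e+01] [-2.18137843e+01  1.07614760e+01  8.46898767e+01  8.96664239e-02
  8.45513732e+01  9.87510912e+01]
wheel_grip [279. 210.] 0.69 [ 490.1 -184.1  230. ]
wheel_grip [428. 103.] 0.44 [ 507.3 -342.7  230. ]
wheel_grip [193.  24.] 0.44 [ 661.1 -204.4  230. ]
top mill (array([ 454.9, -526.4]), 121, np.float64(2.1)) salt (array([ 462.6, -444.8]), 99, np.float64(1.6))
scene mill (array([ 454. , -526.9]), 133, np.float64(1.6)) salt (array([ 462.8, -445.3]), 153, np.float64(1.5))
```

View pics/w1.png

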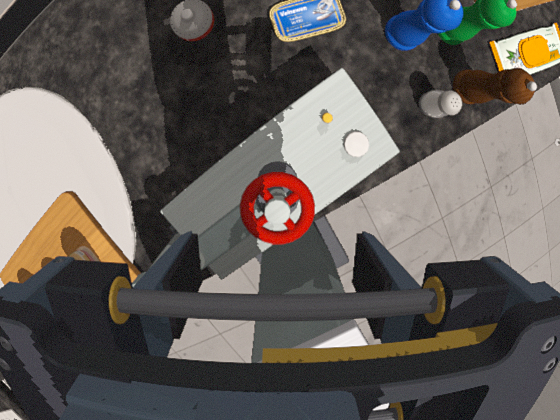

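Call:
send_rows --targets '[[[0,0,0,0,-0.003,-0.2,-1],[0,0,0,0,0,-0.2,-1],[0,0,0,0,0,-0.14,-1],[0,0,0,0,0,0,1],[0,0,0,0,0,0,1],[0,0,0,0,0,0,1],[0,0,0,0,0,0,1],[0,0,0,0,0,0,1]]]' --grip_force 25

```text
time_s: 11.8
ee_pos: [491.9, -185.5, 214.7]
ee_rot: [-179.7, -0.1, -30.9]
force: [3.5, 6.6, -1.2]
gripper_width: 63.3
gripper_force: 25.0
```

Call:
send_rows --targets '[[[0,0,0.09,0,0,0.0042,1],[0,0,0.09,0,0,0.0042,1],[0,0,0.09,0,0,0.0042,1],[0,0,0.09,0,0,0.0042,1],[0,0,0.09,0,0,0.0042,1],[0,0,0.09,0,0,0.0042,1],[0,0,0.09,0,0,0.0042,1],[0,0,0.09,0,0,0.0042,1],[0,0,0.09,0,0,0.0042,1],[0,0,0.09,0,0,0.0042,1],[0,0,0.09,0,0,0.0042,1],[0,0,0.09,0,0,0.0042,1]]]'

```text
time_s: 13.0
ee_pos: [491.5, -184.2, 224.9]
ee_rot: [179.9, -0.4, 66.6]
force: [2.8, 10.1, 1.5]
gripper_width: 63.7
gripper_force: 25.0
```

Call:
send_rows --targets '[[[0,0,0.09,0,0,0.0042,1],[0,0,0.09,0,0,0.0042,1],[0,0,0.09,0,0,0.0042,1],[0,0,0.09,0,0,0.0042,1],[0,0,0.09,0,0,0.0042,1],[0,0,0.09,0,0,0.0042,1],[0,0,0.09,0,0,0.0042,1],[0,0,0.09,0,0,0.0042,1],[0,0,0.09,0,0,0.0042,1],[0,0,0.09,0,0,0.0042,1],[0,0,0.09,0,0,0.0042,1],[0,0,0.09,0,0,0.0042,1]]]'

```text
time_s: 14.2
ee_pos: [490.2, -184.7, 235.1]
ee_rot: [179.7, 0.0, 163.9]
force: [-0.9, 9.0, 2.0]
gripper_width: 63.6
gripper_force: 25.0
```

Call:
send_rows --targets '[[[0,0,0,0,0,0,-1],[0,0,0,0,0.004,0,-1],[0,0,0,0,0,0,-1],[0,0,0,0,0,0,-1],[0,0,-0.09,0,0,0,-1],[0,0,-0.09,0,0,0,-1],[0,0,-0.09,0,0,0,-1],[0,0,-0.09,0,0,0,-1],[0,0,-0.09,0,0,0,-1],[0,0,-0.09,0,0,0,-1],[0,0,-0.09,0,0,0,-1],[0,0,-0.09,0,0,0,-1]]]'

```text
time_s: 15.4
ee_pos: [490.2, -186.7, 233.2]
ee_rot: [180.0, 0.0, 98.4]
force: [0.0, -0.1, 0.6]
gripper_width: 91.0
gripper_force: 0.0
```

Call:
send_rows --targets '[[[0,0,-0.09,0,0,0,-1],[0,0,-0.09,0,0,0,-1],[0,0,-0.09,0,0,0,-1],[0,0,-0.09,0,0,0,-1],[0,0,-0.09,0,0,0,-1],[0,0,-0.09,0,0,0,-1],[0,0,-0.09,0,0,0,-1],[0,0,-0.09,0,0,0,-1],[0,0,-0.09,0,0,0,-1],[0,0,-0.09,0,0,0,-1],[0,0,-0.09,0,0,0,-1],[0,0,-0.09,0,0,0,-1]]]'

```text
time_s: 16.6
ee_pos: [490.2, -186.7, 233.2]
ee_rot: [180.0, -0.0, 1.2]
force: [-0.1, -0.1, 0.1]
gripper_width: 91.0
gripper_force: 0.0
```

Call:
send_rows --targets '[[[0,0,-0.09,0,0,0,-1],[0,0,-0.09,0,0,0,-1],[0,0,-0.09,0,0,0,-1],[0,0,-0.09,0,0,0,-1],[0,0,0,0,0,0,1],[0,0,0,0,0,0,1],[0,0,0,0,0,0,1],[0,0,0,0,0,0,1],[0,0,0,0,0,0,1]]]' --grip_force 25

```text
time_s: 17.5
ee_pos: [490.7, -185.0, 233.1]
ee_rot: [-179.8, 0.0, -30.8]
force: [1.8, 4.1, 0.7]
gripper_width: 63.7
gripper_force: 25.0
```

Call:
send_rows --targets '[[[0,0,0.09,0,0.004,0.0042,1],[0,0,0.09,0,0.004,0.0042,1],[0,0,0.09,0,0,0.0042,1],[0,0,0.09,0,0,0.0042,1],[0,0,0.09,0,0,0.0042,1],[0,0,0.09,0,0,0.0042,1],[0,0,0.09,0,0,0.0042,1],[0,0,0.09,0,0,0.0042,1],[0,0,0.09,0,0,0.0042,1],[0,0,0.09,0,0,0.0042,1],[0,0,0.09,0,0,0.0042,1],[0,0,0.09,0,0,0.0042,1]]]'

```text
time_s: 18.7
ee_pos: [490.7, -185.0, 243.3]
ee_rot: [179.9, -0.0, 66.7]
force: [3.1, -0.6, -0.2]
gripper_width: 63.4
gripper_force: 25.0
```

Call:
send_rows --targets '[[[0,0,0.09,0,0,0.0042,1],[0,0,0.09,0,0,0.0042,1],[0,0,0.09,0,0,0.0042,1],[0,0,0.09,0,0,0.0042,1],[0,0,0.09,0,0,0.0042,1],[0,0,0.09,0,0,0.0042,1],[0,0,0.09,0,0,0.0042,1],[0,0,0.09,0,0,0.0042,1],[0,0,0.09,0,0,0.0042,1],[0,0,0.09,0,0,0.0042,1],[0,0,0.09,0,0,0.0042,1],[0,0,0,0,0,0,1]]]'

```text
time_s: 19.9
ee_pos: [490.7, -185.0, 252.6]
ee_rot: [180.0, 0.1, 155.5]
force: [2.4, 1.1, 0.7]
gripper_width: 63.4
gripper_force: 25.0
```

```bash
python3 -c "
from h import *
print(env.state()['torque'],env.state()['ee_rot'],env.state()['ee_pos'])"
```

```text
[ 0.00327664 -0.45927343  0.06782747] [1.79988817e+02 7.95186948e-02 1.55522176e+02] [ 490.67964545 -184.96775224  252.58163852]
```

Call:
send_rows --targets '[[[0,0,0.05,0,0,0.0023,1],[0,0,0.05,0,0,0.0023,1],[0,0,0.05,0,0,0.0015,1],[0,0,0.04,0,0,0.0,1],[0,0,0.0,0,0,0.0,1]]]'

```text
time_s: 20.4
ee_pos: [489.9, -184.0, 253.5]
ee_rot: [179.9, -0.0, 172.4]
force: [0.8, 5.0, 0.5]
gripper_width: 63.9
gripper_force: 25.0
```

```bash
python3 -c "
from h import *
print(env.state()['torque'],env.state()['ee_rot'],env.state()['ee_pos'])"
```

```text
[ 0.6389182  -0.20858552 -0.52243065] [ 1.79880765e+02 -4.00671930e-02  1.72355773e+02] [ 489.86892013 -184.0402626   253.54788283]
```

Call:
send_rows --targets '[[[0,0,0,0,0,0,-1],[0,0,0,0,0,0,-1],[0,0,0,0,0,0,-1],[0,0,0,0,0,0.15,-1],[0,0,0,0,0,0.15,-1],[0,0,-0.09,-0.01,0.1,0,-1],[0,0,-0.09,-0.01,0.1,0,-1],[0,0,-0.09,-0.01,0.1,0,-1],[0,0,-0.09,-0.01,0.1,0,-1],[0,0,-0.09,-0.015,0.145,0,-1],[0,0,-0.09,0,0,0,-1],[0,0,-0.09,0,0,0,-1]]]'

```text
time_s: 21.6
ee_pos: [479.0, -75.3, 313.9]
ee_rot: [-180.0, 0.0, 115.6]
force: [0.3, 0.1, -1.2]
gripper_width: 91.2
gripper_force: 0.0
```

Call:
send_rows --targets '[[[0,0,-0.09,0,0,0,-1],[0,0,-0.09,0,0,0,-1],[0,0,-0.025,0,0,0,-1],[0,0,0,0,0,0,-1]]]'

```text
time_s: 22.0
ee_pos: [479.1, -76.1, 313.7]
ee_rot: [-180.0, 0.0, 97.4]
force: [0.8, -0.1, -0.1]
gripper_width: 91.3
gripper_force: 0.0
```

```bash
python3 - <<'E'
from h import *
s=env.state();print(s["ee_pos"],s["ee_rot"],s["qpos"])
p,d=optics.grab_frame("wrist");cv2.imwrite("pics/w2.png",p[...,::-1])
for n,z in(("wheel_grip",271),("swing_handle",245),("pillar_axis",192)):
    for q in optics.place_of("wrist",n): print(n,np.round(q["at"]),round(q["conf"],2),wray(s,*q["at"],z).round(1))
for c in("top","scene"):
    p,d=optics.grab_frame(c);C=cloud(c,d);C[d==0]=1e6
    P=near(C,(491,-184),45,250,310);print(c,"wheel",P.mean(0).round(1),len(P)); P=near(C,(505,-270),60,100,170);print("lidtop z",np.median(P[:,2]))
E
```

```text
[479.056755   -76.09359817 313.70163685] [-1.79998104e+02  3.48708632e-02  9.74211809e+01] [-1.03606143e+01  7.22912105e+00  9.00779220e+01 -3.40611526e-02
  8.26841140e+01 -1.77774599e+01]
wheel_grip [276. 348.] 0.64 [ 492.1 -180.9  271. ]
swing_handle [276. 221.] 0.94 [478.3 -75.7 245. ]
pillar_axis [277. 109.] 0.63 [467.5  10.  192. ]
top wheel [ 492.  -181.5  274.8] 338
lidtop z 158.429430311303
scene wheel [ 490.6 -190.1  275.5] 218
lidtop z 159.44124872395628
```

View pics/w2.png

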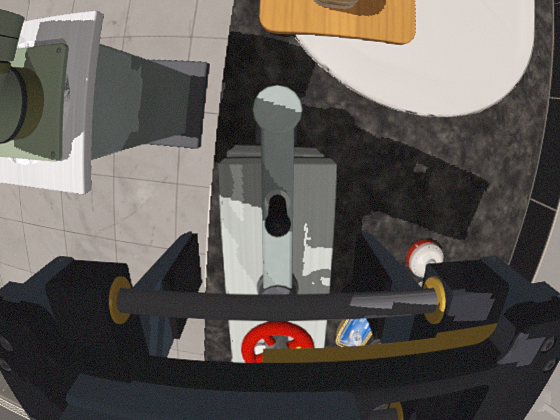

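```bash
python3 -c "
import numpy as np
a=np.radians(-83.4+np.arange(0,21)*5.4);P=85*np.c_[np.cos(a),np.sin(a)]/200
print(np.diff(P,axis=0).round(4).tolist(),5.4/90)"
```

```text
[[0.0395, 0.0065], [0.0387, 0.0102], [0.0376, 0.0138], [0.0361, 0.0172], [0.0344, 0.0206], [0.0323, 0.0237], [0.0299, 0.0266], [0.0273, 0.0293], [0.0244, 0.0318], [0.0213, 0.0339], [0.018, 0.0358], [0.0145, 0.0373], [0.011, 0.0385], [0.0073, 0.0394], [0.0036, 0.0399], [-0.0002, 0.04], [-0.004, 0.0398], [-0.0077, 0.0393], [-0.0114, 0.0384], [-0.0149, 0.0372]] 0.060000000000000005
```

Call:
send_rows --targets '[[[0,0,0,0,0,-0.2,-1],[0,0,0,0,0,-0.2,-1],[0,0,0,0,0,-0.038,-1],[0,0,0,0,0,0,1],[0,0,0,0,0,0,1],[0,0,0,0,0,0,1],[0,0,0,0,0,0,1],[0,0,0,0,0,0,1],[0,0,0,0,0,0,1]]]' --grip_force 30

```text
time_s: 23.2
ee_pos: [479.3, -75.9, 226.6]
ee_rot: [179.9, 0.0, 97.4]
force: [0.6, -0.7, 0.5]
gripper_width: 46.2
gripper_force: 0.0
```

Call:
send_rows --targets '[[[0,0,0,0,0,0,1],[0,0,0,0,0,0,1],[0,0,0,0,0,0,1],[0,0,0,0,0,0,1],[0,0,0,0,0,0,1],[0,0,0,0,0,0,1]]]'

```text
time_s: 23.8
ee_pos: [479.5, -75.8, 226.1]
ee_rot: [179.9, -0.0, 97.4]
force: [2.0, -0.1, -1.1]
gripper_width: 17.5
gripper_force: 30.0
```

Call:
send_rows --targets '[[[0,0,0.06,0.0395,0.0065,0,1],[0,0,0.06,0.0387,0.0102,0,1],[0,0,0.06,0.0376,0.0138,0,1],[0,0,0.06,0.0361,0.0172,0,1],[0,0,0.06,0.0344,0.0206,0,1],[0,0,0.06,0.0323,0.0237,0,1],[0,0,0.06,0.03,0.0266,0,1],[0,0,0.06,0.0273,0.0293,0,1],[0,0,0.06,0.0244,0.0318,0,1],[0,0,0.06,0.0213,0.0339,0,1]]]'

```text
time_s: 24.8
ee_pos: [540.4, -36.1, 226.0]
ee_rot: [-179.5, -0.2, 151.6]
force: [-6.3, -8.5, 3.7]
gripper_width: 18.0
gripper_force: 30.0
```

Following well.

Call:
send_rows --targets '[[[0,0,0.06,0.018,0.0358,0,1],[0,0,0.06,0.0145,0.0373,0,1],[0,0,0.06,0.011,0.0385,0,1],[0,0,0.06,0.0073,0.0394,0,1],[0,0,0.06,0.0036,0.04,0,1],[0,0,0.06,0,0.04,0,1],[0,0,0.06,-0.004,0.0398,0,1],[0,0,0.06,-0.0077,0.0393,0,1],[0,0,0.06,-0.0114,0.0384,0,1],[0,0,0.06,-0.0149,0.0372,0,1],[0,0,0,0,0,0,1]]]'

```text
time_s: 25.9
ee_pos: [546.2, 42.7, 226.0]
ee_rot: [-179.9, -0.1, -154.5]
force: [-0.7, -4.6, 1.4]
gripper_width: 18.1
gripper_force: 30.0
```

Call:
send_rows --targets '[[[0,0,0,0,0,0,-1],[0,0,0,0,0,0,-1],[0,0,0,0,0,0,-1],[0,0,0,0,0,0,-1],[0,0,0,0,0,0.15,-1],[0,0,0,0,0,0.2,-1],[0,0,0,0,0,0.2,-1],[0,0,-0.09,-0.15,-0.1,0,-1],[0,0,-0.09,-0.15,-0.1,0,-1],[0,0,-0.09,-0.15,-0.1,0,-1],[0,0,-0.09,-0.15,-0.1,0,-1]]]'

```text
time_s: 27.0
ee_pos: [425.5, -36.3, 336.1]
ee_rot: [180.0, 0.0, 172.7]
force: [-0.2, -0.8, 0.1]
gripper_width: 91.0
gripper_force: 0.0
```

```bash
python3 - <<'E'
from h import *
s=env.state();print(s["ee_pos"],s["ee_rot"],s["qpos"])
for c in("top","scene"):
    p,d=optics.grab_frame(c);C=cloud(c,d);C[d==0]=1e6;cv2.imwrite(f"pics/{c}2.png",p[...,::-1])
    P=near(C,(550,50),80,257,277);print(c,"ball",P.mean(0).round(1),len(P))
    P=near(C,(650,70),60,264,300);print("wheel",P.mean(0).round(1),len(P))
    for q in optics.silhouettes(c,"jar_a"):
        X=C[q["mask"]];X=X[(X[:,2]>117)&(X[:,2]<132)]
        if len(X)>10:print(" jar",round(q["conf"],2),X.mean(0).round(1),((X.min(0)+X.max(0))/2).round(1),len(X))
E
```

```text
[425.47817854 -36.31752933 336.09746714] [1.79981009e+02 1.00427010e-02 1.72721005e+02] [-6.43677373e+00  1.29791547e+00  9.35275077e+01  1.89083103e-02
  8.51642563e+01 -8.91593723e+01]
top ball [619.2  79.9 273.3] 23
wheel [644.3  88.8 275.5] 304
 jar 0.97 [520.7 391.5 123.6] [522.3 392.1 124.4] 309
 jar 0.86 [503.3 299.8 123.4] [503.4 298.8 124.4] 290
 jar 0.61 [521.8 203.4 123.6] [522.4 202.6 124.5] 287
scene ball [586.4  57.7 268.8] 37
wheel [642.5  80.7 275.5] 142
 jar 0.79 [521.9 196.1 123.6] [524.6 199.  124.5] 126
 jar 0.7 [521.  383.7 123. ] [521.3 372.6 123.2] 108
 jar 0.62 [503.1 288.7 123.1] [504.8 270.7 123.2] 107
 jar 0.21 [ 439.  -539.2  123.3] [ 448.4 -533.   124.5] 61
```

View pics/top2.png

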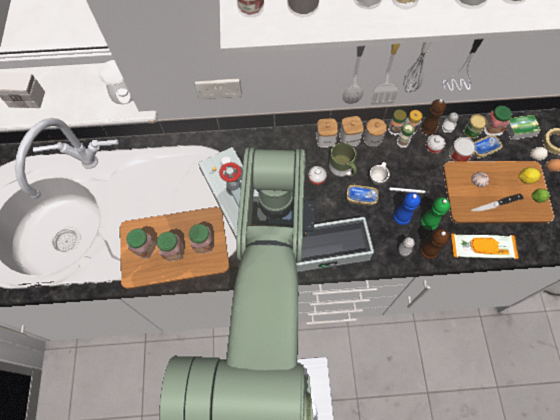

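Call:
send_rows --targets '[[[0,0,-0.085,0.048,0.118,0,-1],[0,0,-0.085,0.048,0.118,0,-1],[0,0,-0.085,0.048,0.118,0,-1],[0,0,-0.085,0.048,0.118,0,-1],[0,0,-0.085,0.048,0.118,0,-1],[0,0,-0.085,0.048,0.118,0,-1],[0,0,-0.085,0.048,0.118,0,-1],[0,0,-0.085,0.048,0.118,0,-1],[0,0,-0.085,0.048,0.118,0,-1],[0,0,-0.085,0.048,0.118,0,-1],[0,0,0,0,0,-0.1,-1],[0,0,0,0,0,0,-1]]]'

```text
time_s: 28.4
ee_pos: [522.3, 201.5, 312.8]
ee_rot: [-179.7, 0.1, 96.7]
force: [0.3, 0.1, 0.6]
gripper_width: 91.3
gripper_force: 0.0
```

```bash
cat > wj.py <<'E'
from h import *
import sys
s=env.state();print(np.round(s["ee_pos"],1),np.round(s["ee_rot"],1),np.round(s["qpos"],1))
p,d=optics.grab_frame("wrist");cv2.imwrite(f"pics/{sys.argv[1]}.png",p[...,::-1])
for q in optics.silhouettes("wrist","jar_a"):
    m=q["mask"]; hsv=cv2.cvtColor(p,cv2.COLOR_RGB2HSV)
    g=m&(hsv[...,0]>40)&(hsv[...,0]<90)&(hsv[...,1]>70); v,u=np.nonzero(g)
    if len(u)<20: print("nogreen",q["conf"],q["at"]);continue
    # lid mask pixels onto lid plane
    W=np.array([wray(s,a,b,123) for a,b in zip(u,v)]);h=cv2.minEnclosingCircle(W[:,:2].astype(np.float32))
    print(round(q["conf"],2),np.round(q["at"]),m.sum(),len(u),"lid",W.mean(0).round(1),np.round(h[0],1),round(h[1],1))
E
python3 wj.py w3
```

```text
[522.3 201.5 312.8] [-1.797e+02  1.000e-01  9.670e+01] [19.9 14.6 80.9  0.  84.9 13.2]
0.9 [274.  95.] 2787 2301 lid [505.5 299.2 123. ] [505.5 299.2] 30.1Traceback (most recent call last):
  File "wj.py", line 10, in <module>
    W=np.array([wray(s,a,b,123) for a,b in zip(u,v)]);h=cv2.minEnclosingCircle(W[:,:2].astype(np.float32))
                ~~~~^^^^^^^^^^^
  File "h.py", line 25, in wray
    c=optics.camera_info("wrist");K=np.array(c["camera_matrix"]);M=np.array(c["mount"])
ValueError: time passes only in moves, steps and waits
```

View pics/w3.png

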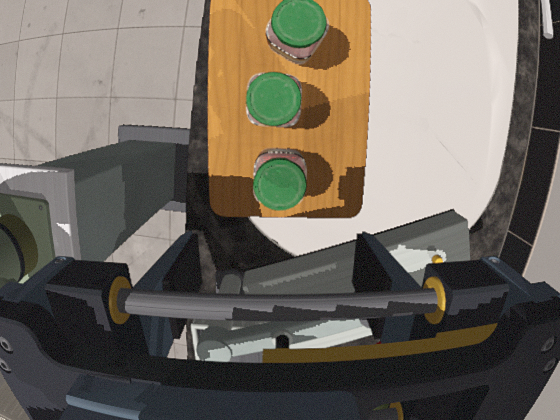

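```bash
sed -i 's/c=optics.camera_info("wrist");K=/global _c;_c=globals().get("_c") or optics.camera_info("wrist");c=_c;K=/' h.py
cat > wj.py <<'E'
from h import *
import sys
def lids(p,s,z=124):
    hsv=cv2.cvtColor(p,cv2.COLOR_RGB2HSV)
    g=((hsv[...,0]>50)&(hsv[...,0]<85)&(hsv[...,1]>110)&(hsv[...,2]>60)).astype(np.uint8);g[250:]=0
    n,l,st,ce=cv2.connectedComponentsWithStats(g)
    for i in range(1,n):
        if st[i,4]<300: continue
        ct=max(cv2.findContours((l==i).astype(np.uint8),cv2.RETR_EXTERNAL,cv2.CHAIN_APPROX_NONE)[0],key=len)[:,0]
        W=np.array([wray(s,a,b,z) for a,b in ct]);h=cv2.minEnclosingCircle(W[:,:2].astype(np.float32))
        print("px",ce[i].round(),"lid",np.round(h[0],1),round(h[1],1),W[:,:2].mean(0).round(1))
if __name__=="__main__":
    s=env.state();print(np.round(s["ee_pos"],1),np.round(s["ee_rot"],1),np.round(s["qpos"],1))
    p,d=optics.grab_frame("wrist");cv2.imwrite(f"pics/{sys.argv[1]}.png",p[...,::-1]);lids(p,s,float(sys.argv[2]) if len(sys.argv)>2 else 124)
E
python3 wj.py w4
```

```text
[522.9 200.7 315.5] [-179.9    0.    96.6] [19.8 14.4 80.7  0.  85.  13.2]
px [295.  27.] lid [522.1 390.1] 30.2 [524.1 386.3]
px [296.  20.] lid [522.  391.5] 21.7 [521.9 392.5]
px [273.  97.] lid [505.4 299.1] 29.6 [505.3 299.3]
px [271.  97.] lid [505.5 299. ] 22.0 [506.7 297.9]
px [277. 178.] lid [523.4 204.4] 29.9 [523.5 204.5]
px [278. 184.] lid [523. 203.] 21.9 [524.1 204.4]
```

Call:
send_rows --targets '[[[0,0,0,0.003,0.017,-0.2,-1],[0,0,0,0,0,-0.2,-1],[0,0,0,0,0,-0.2,-1],[0,0,0,0,0,-0.2,-1],[0,0,0,0,0,-0.2,-1],[0,0,0,0,0,-0.108,-1],[0,0,0,0,0,0,1],[0,0,0,0,0,0,1],[0,0,0,0,0,0,1],[0,0,0,0,0,0,1],[0,0,0,0,0,0,1]]]' --grip_force 35

```text
time_s: 29.65
ee_pos: [524.4, 203.8, 96.4]
ee_rot: [179.8, -0.0, 96.5]
force: [0.8, -0.3, 6.4]
gripper_width: 61.1
gripper_force: 34.7
```

Call:
send_rows --targets '[[[0,0,0,0,0,0.05,1],[0,0,0,0,0,0.1,1],[0,0,0,0,0,0.15,1],[0,0,0,0,0,0.2,1],[0,0,0,0,0,0.2,1],[0,0,0,0,0,0.2,1],[0,0,0,0,0,0.1,1],[0,0,0,0,0,0,1]]]'

```text
time_s: 30.45
ee_pos: [524.4, 203.9, 298.2]
ee_rot: [179.6, -0.1, 96.5]
force: [0.2, 0.3, -3.8]
gripper_width: 61.2
gripper_force: 34.2
```

Call:
send_rows --targets '[[[0,0,0,-0.04,-0.08,0,1],[0,0,0,-0.074,-0.146,0,1],[0,0,0,-0.074,-0.146,0,1],[0,0,0,-0.074,-0.146,0,1],[0,0,0,-0.074,-0.146,0,1],[0,0,0,-0.074,-0.146,0,1],[0,0,0,-0.074,-0.146,0,1],[0,0,0,-0.03,-0.14,0,1],[0,0,0,0.02,-0.14,0,1],[0,0,0,0.045,-0.15,0,1],[0,0,0,0.045,-0.15,0,1],[0,0,0,0.045,-0.15,0,1]]]'

```text
time_s: 31.65
ee_pos: [449.4, -135.0, 292.3]
ee_rot: [-179.7, -0.1, 96.5]
force: [-0.2, 0.3, -3.1]
gripper_width: 60.9
gripper_force: 34.2
```

Call:
send_rows --targets '[[[0,0,0,0.045,-0.15,0,1],[0,0,0,0.045,-0.15,0,1],[0,0,0,0.045,-0.15,0,1],[0,0,0,0.045,-0.12,0,1],[0,0,0,0.045,-0.05,0,1],[0,0,0,0,0,0,1]]]'

```text
time_s: 32.25
ee_pos: [496.1, -258.3, 292.3]
ee_rot: [-179.8, -0.1, 96.4]
force: [-0.6, 0.7, -3.3]
gripper_width: 61.2
gripper_force: 34.2
```

```bash
python3 - <<'E'
from h import *
s=env.state();print(np.round(s["ee_pos"],1),np.round(s["ee_rot"],1),np.round(s["qpos"],1),s["force"])
p,d=optics.grab_frame("scene");cv2.imwrite("pics/s3.png",cv2.resize(p[120:340,160:420,::-1],None,fx=2.5,fy=2.5))
p,d=optics.grab_frame("top");C=cloud("top",d);C[d==0]=1e6;cv2.imwrite("pics/t3.png",cv2.resize(p[150:300,200:440,::-1],None,fx=3,fy=3))
P=near(C,(490,-184),250,68,82);P=P[np.isfinite(P).all(1)];print(len(P),P.min(0),P.max(0),cv2.minAreaRect(P[:,:2].astype(np.float32)))
E
```

```text
[ 496.1 -258.3  292.3] [-1.798e+02 -1.000e-01  9.640e+01] [-28.7  14.8  83.4   0.   82.  -35.1] [-0.56233496  0.712092   -3.29483255]
296 [ 413.52486616 -432.50179627   68.41568646] [541.73241539  26.31007687  81.96508412] ((487.1451721191406, -201.74720764160156), (123.11714935302734, 458.3652648925781), 4.470593452453613)
```

View pics/s3.png

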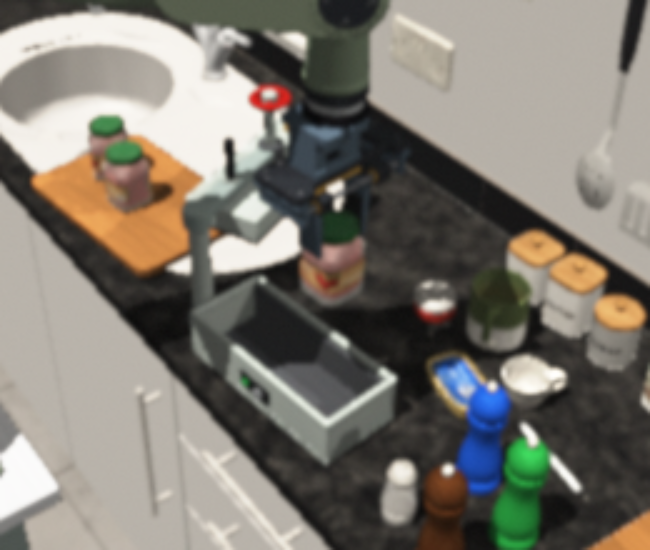

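Call:
send_rows --targets '[[[0,0,0,0.022,-0.068,0,1],[0,0,0,0,0,-0.1,1],[0,0,0,0,0,-0.2,1],[0,0,0,0,0,-0.2,1],[0,0,0,0,0,-0.2,1],[0,0,0,0,0,-0.15,1],[0,0,0,0,0,-0.1,1],[0,0,0,0,0,-0.06,1],[0,0,0,0,0,0,1]]]'

```text
time_s: 33.25
ee_pos: [500.2, -270.8, 91.3]
ee_rot: [-179.9, -0.1, 96.6]
force: [-0.6, 0.7, -3.0]
gripper_width: 61.2
gripper_force: 34.2
```

Call:
send_rows --targets '[[[0,0,0,0,0,-0.025,1],[0,0,0,0,0,-0.02,1],[0,0,0,0,0,-0.015,1],[0,0,0,0,0,0,1]]]'

```text
time_s: 33.65
ee_pos: [500.9, -271.4, 80.6]
ee_rot: [180.0, 0.0, 96.5]
force: [-0.7, -0.5, -2.8]
gripper_width: 61.1
gripper_force: 34.2
```

Call:
send_rows --targets '[[[0,0,0,0,0,-0.01,1],[0,0,0,0,0,0,1]]]'

```text
time_s: 33.85
ee_pos: [501.2, -271.7, 79.5]
ee_rot: [179.9, 0.1, 96.5]
force: [-1.7, 0.3, 2.3]
gripper_width: 61.5
gripper_force: 34.5
```

Call:
send_rows --targets '[[[0,0,0,0,0,0,-0.6],[0,0,0,0,0,0,-0.6],[0,0,0,0,0,0,-0.6],[0,0,0,0,0,0.1,-0.6],[0,0,0,0,0,0.2,-1],[0,0,0,0,0,0.2,-1],[0,0,0,0,0,0.2,-1],[0,0,0,0,0,0.2,-1],[0,0,0,0,0,0.2,-1],[0,0,0,0,0.1,0.08,-1],[0,0,0,0,0.2,0,-1],[0,0,0,0,0.2,0,-1]]]'

```text
time_s: 35.05
ee_pos: [501.1, -170.8, 315.1]
ee_rot: [179.9, 0.0, 96.4]
force: [0.6, 0.5, -0.4]
gripper_width: 91.2
gripper_force: 0.0
```

Call:
send_rows --targets '[[[0,0,0,0,0.22,0,-1],[0,0,0,0,0.22,0,-1],[0,0,0,0,0.22,0,-1],[0,0,0,0,0.22,0,-1],[0,0,0,0,0.22,0,-1],[0,0,0,0,0.22,0,-1],[0,0,0,0,0.22,0,-1],[0,0,0,0,0.22,0,-1],[0,0,0,0,0.22,0,-1],[0,0,0,0.02,0.22,0,-1],[0,0,0,0,0.1,0,-1],[0,0,0,0,0,0,-1]]]'

```text
time_s: 36.25
ee_pos: [504.6, 291.3, 313.6]
ee_rot: [-180.0, -0.0, 96.7]
force: [0.0, -0.1, -0.6]
gripper_width: 91.1
gripper_force: 0.0
```

```bash
python3 wj.py w5; python3 - <<'E'
from h import *
p,d=optics.grab_frame("top");C=cloud("top",d);C[d==0]=1e6
P=near(C,(500,-272),50,100,113);print("placed",P.mean(0).round(1),len(P))
E
```

```text
[504.6 291.3 313.6] [-180.    -0.    96.7] [28.8 16.6 77.9  0.  85.5 22.1]
px [302.  99.] lid [522.1 391.6] 29.8 [521. 392.]
px [304. 100.] lid [521.9 391.8] 21.6 [523.2 392.1]
px [280. 174.] lid [504.9 300.7] 29.8 [504.9 301.2]
px [278. 179.] lid [505.3 299.8] 21.8 [505.9 300.7]
placed [ 500.2 -269.8  105.6] 291
```

Call:
send_rows --targets '[[[0,0,0,0.003,0.043,-0.19,-1],[0,0,0,0,0,-0.2,-1],[0,0,0,0,0,-0.2,-1],[0,0,0,0,0,-0.2,-1],[0,0,0,0,0,-0.2,-1],[0,0,0,0,0,-0.108,-1],[0,0,0,0,0,0,1],[0,0,0,0,0,0,1],[0,0,0,0,0,0,1],[0,0,0,0,0,0,1],[0,0,0,0,0,0,1],[0,0,0,0,0,0,1]]]'

```text
time_s: 37.55
ee_pos: [506.3, 297.4, 96.7]
ee_rot: [179.8, -0.0, 96.5]
force: [0.0, -0.8, 6.4]
gripper_width: 61.4
gripper_force: 34.9
```

Call:
send_rows --targets '[[[0,0,0,0,0,0.05,1],[0,0,0,0,0,0.1,1],[0,0,0,0,0,0.15,1],[0,0,0,0,0,0.2,1],[0,0,0,0,0,0.2,1],[0,0,0,0,0,0.2,1],[0,0,0,0,0,0.1,1],[0,0,0,0,0,0,1]]]'

```text
time_s: 38.35
ee_pos: [506.5, 298.0, 298.2]
ee_rot: [179.6, -0.2, 96.5]
force: [0.2, 0.8, -4.9]
gripper_width: 60.9
gripper_force: 34.3
```

Call:
send_rows --targets '[[[0,0,0,-0.03,-0.08,0,1],[0,0,0,-0.06,-0.165,0,1],[0,0,0,-0.06,-0.165,0,1],[0,0,0,-0.06,-0.165,0,1],[0,0,0,-0.06,-0.165,0,1],[0,0,0,-0.06,-0.165,0,1],[0,0,0,-0.06,-0.165,0,1],[0,0,0,-0.04,-0.165,0,1],[0,0,0,0,-0.165,0,1],[0,0,0,0,-0.165,0,1],[0,0,0,0.05,-0.165,0,1],[0,0,0,0.05,-0.165,0,1]]]'

```text
time_s: 39.55
ee_pos: [438.1, -82.7, 292.9]
ee_rot: [-179.8, -0.1, 96.5]
force: [0.6, 0.9, -5.3]
gripper_width: 61.2
gripper_force: 34.3
```

Call:
send_rows --targets '[[[0,0,0,0.07,-0.165,0,1],[0,0,0,0.08,-0.165,0,1],[0,0,0,0.07,-0.15,0,1],[0,0,0,0,0,0,1],[0,0,0,0,0,0,1]]]'

```text
time_s: 40.05
ee_pos: [482.4, -177.7, 292.4]
ee_rot: [-179.7, -0.2, 96.5]
force: [-0.5, -0.2, -5.8]
gripper_width: 61.1
gripper_force: 34.4
```

Call:
send_rows --targets '[[[0,0,0,0.04,-0.042,0,1],[0,0,0,0,0,-0.1,1],[0,0,0,0,0,-0.2,1],[0,0,0,0,0,-0.2,1],[0,0,0,0,0,-0.2,1],[0,0,0,0,0,-0.15,1],[0,0,0,0,0,-0.1,1],[0,0,0,0,0,-0.06,1],[0,0,0,0,0,-0.025,1],[0,0,0,0,0,-0.02,1],[0,0,0,0,0,-0.01,1],[0,0,0,0,0,0,1]]]'

```text
time_s: 41.25
ee_pos: [492.0, -186.4, 82.5]
ee_rot: [179.9, 0.0, 96.5]
force: [-0.2, -0.3, -4.3]
gripper_width: 60.9
gripper_force: 34.4
```

Call:
send_rows --targets '[[[0,0,0,0,0,-0.01,1],[0,0,0,0,0,0,1]]]'

```text
time_s: 41.45
ee_pos: [491.8, -186.3, 80.2]
ee_rot: [179.9, 0.0, 96.5]
force: [0.1, 0.1, -5.9]
gripper_width: 61.0
gripper_force: 34.4
```

Call:
send_rows --targets '[[[0,0,0,0,0,-0.006,1],[0,0,0,0,0,-0.004,1],[0,0,0,0,0,0,1],[0,0,0,0,0,0,-0.6],[0,0,0,0,0,0,-0.6],[0,0,0,0,0,0,-0.6],[0,0,0,0,0,0.1,-0.6],[0,0,0,0,0,0.2,-1],[0,0,0,0,0,0.2,-1],[0,0,0,0,0,0.2,-1],[0,0,0,0,0,0.2,-1],[0,0,0,0,0,0.2,-1]]]'

```text
time_s: 42.65
ee_pos: [491.3, -185.9, 299.6]
ee_rot: [180.0, -0.0, 96.5]
force: [0.9, -0.1, 0.1]
gripper_width: 91.0
gripper_force: 0.0
```

Call:
send_rows --targets '[[[0,0,0,0,0.1,0.08,-1],[0,0,0,0,0.22,0,-1],[0,0,0,0,0.22,0,-1],[0,0,0,0,0.22,0,-1],[0,0,0,0,0.22,0,-1],[0,0,0,0,0.22,0,-1],[0,0,0,0,0.22,0,-1],[0,0,0,0,0.22,0,-1],[0,0,0,0,0.22,0,-1],[0,0,0,0.05,0.22,0,-1],[0,0,0,0.05,0.22,0,-1],[0,0,0,0.05,0.22,0,-1]]]'

```text
time_s: 43.85
ee_pos: [521.4, 319.9, 313.8]
ee_rot: [180.0, -0.0, 96.6]
force: [-0.0, -0.1, -0.0]
gripper_width: 91.1
gripper_force: 0.0
```

Call:
send_rows --targets '[[[0,0,0,0,0.2,0,-1],[0,0,0,0,0.1,0,-1],[0,0,0,0,0,0,-1],[0,0,0,0,0,0,-1]]]'

```text
time_s: 44.25
ee_pos: [521.3, 377.6, 313.4]
ee_rot: [-180.0, 0.1, 96.6]
force: [0.4, -0.3, -0.0]
gripper_width: 91.6
gripper_force: 0.0
```

```bash
python3 wj.py w6; python3 - <<'E'
from h import *
p,d=optics.grab_frame("top");C=cloud("top",d);C[d==0]=1e6
for c in((500,-272),(491,-184)):
    P=near(C,c,42,100,113);print("placed",P.mean(0).round(1),len(P))
E
```

```text
[521.3 377.6 313.4] [-1.80e+02  1.00e-01  9.66e+01] [34.9 22.7 69.  -0.  88.4 28.3]
px [239. 176.] lid [475.5 379.4] 29.8 [475.9 379.4]
px [237. 181.] lid [475.1 378.2] 21.9 [474.7 378.7]
placed [ 500.1 -270.5  105.9] 281
placed [ 490.7 -183.4  106. ] 286
```

Call:
send_rows --targets '[[[0,0,0,-0.115,0.004,0,-1],[0,0,0,-0.115,0.003,0,-1],[0,0,0,0,0,0,-1]]]'

```text
time_s: 44.65
ee_pos: [473.7, 377.9, 315.2]
ee_rot: [180.0, -0.0, 96.5]
force: [-0.3, -0.5, 0.3]
gripper_width: 90.7
gripper_force: 0.0
```

```bash
python3 wj.py w7
```

```text
[473.7 377.9 315.2] [180.   -0.   96.5] [37.5 18.8 74.5  0.  86.6 31. ]
px [278. 180.] lid [475.1 379.4] 29.8 [475.  379.4]
px [278. 186.] lid [475.  378.1] 21.6 [476.8 378.7]
```

View pics/w7.png

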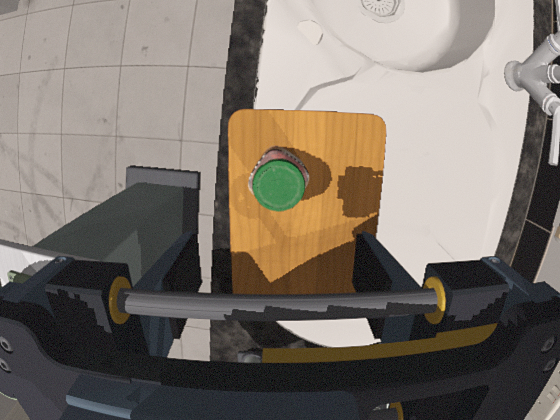

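Last jar was knocked aside but stands upright on the board at (278,185) → (475,379). Grasp.

Call:
send_rows --targets '[[[0,0,0,0.006,0.006,-0.2,-1],[0,0,0,0,0,-0.2,-1],[0,0,0,0,0,-0.2,-1],[0,0,0,0,0,-0.2,-1],[0,0,0,0,0,-0.2,-1],[0,0,0,0,0,-0.106,-1],[0,0,0,0,0,0,1],[0,0,0,0,0,0,1],[0,0,0,0,0,0,1],[0,0,0,0,0,0,1],[0,0,0,0,0,0,1],[0,0,0,0,0,0,1]]]'

```text
time_s: 45.9
ee_pos: [477.7, 380.9, 94.2]
ee_rot: [179.8, -0.1, 96.5]
force: [1.3, -1.5, 4.2]
gripper_width: 70.0
gripper_force: 33.5
```

Call:
send_rows --targets '[[[0,0,0,0,0,0.05,1],[0,0,0,0,0,0.1,1],[0,0,0,0,0,0.15,1],[0,0,0,0,0,0.2,1],[0,0,0,0,0,0.2,1],[0,0,0,0,0,0.2,1],[0,0,0,0,0,0.1,1],[0,0,0,0,0,0,1]]]'

```text
time_s: 46.7
ee_pos: [477.6, 381.3, 296.4]
ee_rot: [179.7, -0.2, 96.5]
force: [0.5, 0.0, -3.1]
gripper_width: 70.3
gripper_force: 32.1
```

```bash
python3 - <<'E'
from h import *
p,d=optics.grab_frame("scene");a=cv2.resize(p[100:240,150:330,::-1],(540,420),interpolation=cv2.INTER_CUBIC)
q,d=optics.grab_frame("wrist")
cv2.imwrite("pics/j3.png",np.hstack([a,cv2.resize(q[150:400,170:390,::-1],(250,420))])[:, :790])
E
```

```text
(no output)
```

View pics/j3.png

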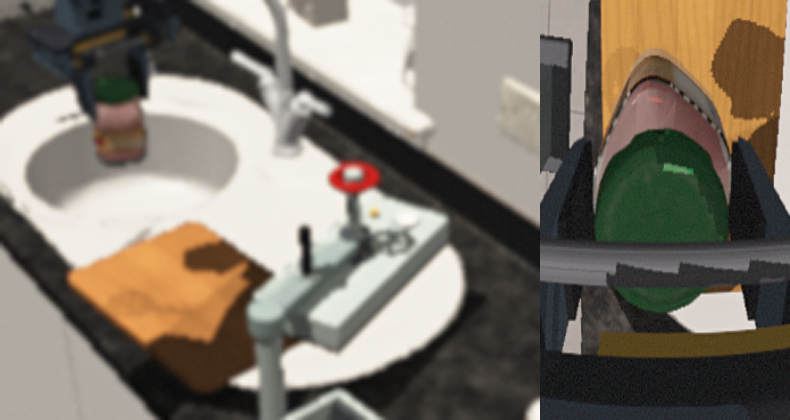

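```bash
cat > tilt.py <<'E'
from h import *
s=env.state();p,d=optics.grab_frame("wrist")
c=optics.camera_info("wrist");K=np.array(c["camera_matrix"]);M=np.array(c["mount"]);T=Ro.from_euler("xyz",s["ee_rot"],degrees=True).as_matrix()
hsv=cv2.cvtColor(p,cv2.COLOR_RGB2HSV)
g=(hsv[...,0]>50)&(hsv[...,0]<85)&(hsv[...,1]>110)&(d>0)
v,u=np.nonzero(g);a=np.c_[(u-K[0,2])/K[0,0],(v-K[1,2])/K[1,1]];r=np.hypot(*a.T)[:,None]
ray=np.c_[a/r*np.tan(r),np.ones(len(r))]*d[v,u][:,None]
W=(ray@M[:3,:3].T+M[:3,3])@T.T+s["ee_pos"]
W=W[np.linalg.norm(W-[*s["ee_pos"][:2],s["ee_pos"][2]+28],axis=1)<60]
print(len(W),W.mean(0).round(1),W.min(0).round(),W.max(0).round())
X=W.copy()
for _ in range(6):
    A=np.c_[X[:,:2]-W[:,:2].mean(0),np.ones(len(X))];k,*_=np.linalg.lstsq(A,X[:,2],rcond=None)
    e=np.c_[W[:,:2]-W[:,:2].mean(0),np.ones(len(W))]@k-W[:,2];X=W[abs(e)<max(1.5,np.percentile(abs(e),70))]
print("slopes deg x,y",np.degrees(np.arctan(k[:2])).round(1),"top z rel TCP",(k[2]-s["ee_pos"][2]).round(1),len(X))
E
python3 tilt.py
```

```text
4232 [474.1 389.4 320.7] [437. 348. 293.] [512. 409. 346.]
slopes deg x,y [-0.  -0.2] top z rel TCP 29.7 3487
```

Call:
send_rows --targets '[[[0,0,0,-0.03,-0.1,0,1],[0,0,0,-0.03,-0.165,0,1],[0,0,0,-0.03,-0.165,0,1],[0,0,0,-0.03,-0.165,0,1],[0,0,0,-0.03,-0.165,0,1],[0,0,0,-0.03,-0.165,0,1],[0,0,0,-0.03,-0.165,0,1],[0,0,0,-0.03,-0.165,0,1],[0,0,0,-0.03,-0.165,0,1],[0,0,0,-0.03,-0.165,0,1],[0,0,0,-0.01,-0.165,0,1],[0,0,0,0,-0.165,0,1]]]'

```text
time_s: 48.05
ee_pos: [412.9, -3.7, 290.7]
ee_rot: [-179.8, -0.0, 96.5]
force: [0.8, -0.5, -2.6]
gripper_width: 70.3
gripper_force: 32.1
```

Call:
send_rows --targets '[[[0,0,0,0.03,-0.13,0,1],[0,0,0,0.08,-0.13,0,1],[0,0,0,0.1,-0.1,0,1],[0,0,0,0.1,-0.08,0,1],[0,0,0,0,0,0,1],[0,0,0,0,0,0,1]]]'

```text
time_s: 48.65
ee_pos: [475.7, -90.4, 290.5]
ee_rot: [-179.7, -0.1, 96.5]
force: [0.1, 0.3, -3.8]
gripper_width: 69.9
gripper_force: 32.1
```

```bash
python3 tilt.py
```

```text
4042 [473.7 -81.  319.5] [ 437. -123.  293.] [512. -61. 345.]
slopes deg x,y [-0.  -0.3] top z rel TCP 29.7 3323
```

Call:
send_rows --targets '[[[0,0,0,0.034,-0.025,0,1],[0,0,0,0,0,-0.1,1],[0,0,0,0,0,-0.2,1],[0,0,0,0,0,-0.2,1],[0,0,0,0,0,-0.2,1],[0,0,0,0,0,-0.15,1],[0,0,0,0,0,-0.1,1],[0,0,0,0,0,-0.04,1],[0,0,0,0,0,0,1],[0,0,0,0,0,-0.025,1],[0,0,0,0,0,0,1]]]'

```text
time_s: 49.8
ee_pos: [484.1, -95.6, 90.4]
ee_rot: [179.9, 0.0, 96.5]
force: [-0.1, -0.1, -4.0]
gripper_width: 70.4
gripper_force: 32.1
```

Call:
send_rows --targets '[[[0,0,0,0,0,-0.025,1],[0,0,0,0,0,-0.02,1],[0,0,0,0,0,0,1]]]'

```text
time_s: 50.1
ee_pos: [483.1, -95.5, 80.3]
ee_rot: [-180.0, -0.0, 96.5]
force: [0.2, 0.4, -3.5]
gripper_width: 70.0
gripper_force: 32.1
```

Call:
send_rows --targets '[[[0,0,0,0,0,-0.01,1],[0,0,0,0,0,-0.005,1],[0,0,0,0,0,0,1]]]'

```text
time_s: 50.4
ee_pos: [483.5, -95.6, 77.6]
ee_rot: [-180.0, -0.0, 96.5]
force: [0.4, 0.1, -4.1]
gripper_width: 70.1
gripper_force: 32.1
```

Call:
send_rows --targets '[[[0,0,0,0,0,-0.007,1],[0,0,0,0,0,-0.003,1],[0,0,0,0,0,0,1]]]'

```text
time_s: 50.7
ee_pos: [483.8, -95.8, 77.1]
ee_rot: [179.9, 0.0, 96.5]
force: [-1.8, -0.2, 6.4]
gripper_width: 70.3
gripper_force: 34.0
```

Call:
send_rows --targets '[[[0,0,0,0,0,0,-0.7],[0,0,0,0,0,0,-0.7],[0,0,0,0,0,0,-0.7],[0,0,0,0,0,0.1,-0.7],[0,0,0,0,0,0.2,-1],[0,0,0,0,0,0.2,-1],[0,0,0,0,0,0.2,-1],[0,0,0,0,0,0.2,-1],[0,0,0,0,0,0.2,-1],[0,0,0,0.05,-0.2,0.1,-1],[0,0,0,0.05,-0.2,0,-1],[0,0,0,0,0,0,-1]]]'

```text
time_s: 51.9
ee_pos: [504.7, -179.4, 315.7]
ee_rot: [179.9, 0.2, 96.3]
force: [0.3, 0.4, -1.0]
gripper_width: 91.1
gripper_force: 0.0
```

```bash
python3 wj.py w8 107; python3 - <<'E'
from h import *
for n in("top","scene"):
    p,d=optics.grab_frame(n);C=cloud(n,d);C[d==0]=1e6
    for c in((500,-272),(491,-184),(481,-97)):
        P=near(C,c,42,97,117);print(n,"placed",P.mean(0).round(1),len(P))
E
```

```text
[ 504.7 -179.4  315.7] [179.9   0.2  96.3] [-20.7  11.9  84.   -0.1  84.  -27. ]
px [266. 112.] lid [483.3 -98.1] 22.1 [484.6 -98.3]
px [267. 178.] lid [ 491.4 -184.3] 30.2 [ 489.7 -178.9]
px [265. 186.] lid [ 491.1 -185.1] 21.3 [ 492.8 -186.1]
top placed [ 499.6 -270.   105.4] 302
top placed [nan nan nan] 0
top placed [nan nan nan] 0
scene placed [ 498.2 -278.1  106.5] 232
scene placed [ 489.1 -191.8  106.3] 217
scene placed [ 481.6 -104.4  106.4] 195<stdin>:5: RuntimeWarning: Mean of empty slice.
  ret = um.true_divide(
```

View pics/w8.png

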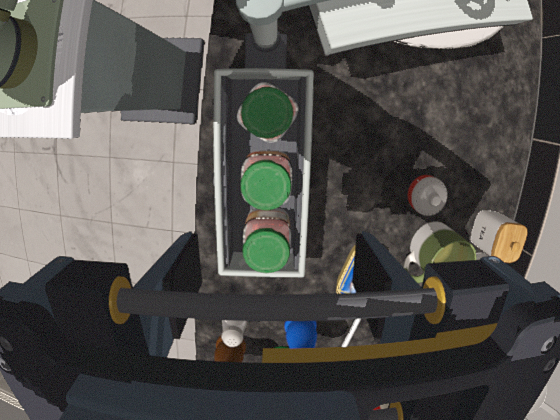

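Call:
send_rows --targets '[[[0,0,0.093,0.0173,0.0925,0,-1],[0,0,0.093,0.0173,0.0925,0,-1],[0,0,0.093,0.0173,0.0925,0,-1],[0,0,0.093,0.0173,0.0925,0,-1],[0,0,0.093,0.0173,0.0925,0,-1],[0,0,0.093,0.0173,0.0925,0,-1],[0,0,0.093,0.0173,0.0925,0,-1],[0,0,0.093,0.0173,0.0925,0,-1],[0,0,0.093,0.0173,0.0925,0,-1],[0,0,0.093,0.0173,0.0925,0,-1],[0,0,0.093,0.0173,0.0925,0,-1],[0,0,0.093,0.0173,0.0925,0,-1]]]'

```text
time_s: 53.25
ee_pos: [544.1, 48.5, 315.5]
ee_rot: [180.0, -0.0, -162.6]
force: [-0.4, -0.9, -0.1]
gripper_width: 91.1
gripper_force: 0.0
```

Call:
send_rows --targets '[[[0,0,0.093,0,0,0,-1],[0,0,0,0,0,0,-1],[0,0,0,0,0,0,-1]]]'

```text
time_s: 53.55
ee_pos: [544.4, 47.1, 315.6]
ee_rot: [180.0, -0.0, -154.8]
force: [-0.1, -0.5, -0.1]
gripper_width: 91.7
gripper_force: 0.0
```

```bash
python3 - <<'E'
from h import *
s=env.state();print(s["ee_pos"],s["ee_rot"],s["qpos"])
p,d=optics.grab_frame("wrist");cv2.imwrite("pics/w9.png",p[...,::-1])
for n,z in(("swing_handle",245),("pillar_axis",192),("wheel_grip",271)):
    for q in optics.place_of("wrist",n): print(n,np.round(q["at"]),round(q["conf"],2),wray(s,*q["at"],z).round(1))
E
```

```text
[544.36584722  47.11298751 315.56282971] [ 1.79975541e+02 -2.81199716e-02 -1.54770561e+02] [ 3.73279144e+00  1.30763877e+01  8.24899556e+01  1.25118366e-02
  8.44687839e+01 -1.11497852e+02]
swing_handle [271. 217.] 0.91 [543.5  43.4 245. ]
swing_handle [273. 111.] 0.24 [468.9  10.2 245. ]
pillar_axis [273. 112.] 0.81 [470.1  10.  192. ]
wheel_grip [267. 346.] 0.78 [643.9  86.4 271. ]
```

Call:
send_rows --targets '[[[0,0,0,0.004,-0.021,-0.2,-1],[0,0,0,0,0,-0.2,-1],[0,0,0,0,0,-0.048,-1],[0,0,0,0,0,0,1],[0,0,0,0,0,0,1],[0,0,0,0,0,0,1],[0,0,0,0,0,0,1],[0,0,0,0,0,0,1],[0,0,0,0,0,0,1],[0,0,0,0,0,0,1],[0,0,0,0,0,0,1],[0,0,0,0,0,0,1]]]' --grip_force 30

```text
time_s: 54.95
ee_pos: [545.8, 42.2, 226.0]
ee_rot: [180.0, -0.0, -154.7]
force: [0.6, -1.1, -0.4]
gripper_width: 22.0
gripper_force: 0.0
```

Call:
send_rows --targets '[[[0,0,0,0,0,0,1],[0,0,0,0,0,0,1],[0,0,-0.06,0.0149,-0.0372,0,1],[0,0,-0.06,0.0114,-0.0384,0,1],[0,0,-0.06,0.0077,-0.0393,0,1],[0,0,-0.06,0.004,-0.0398,0,1],[0,0,-0.06,0,-0.04,0,1],[0,0,-0.06,-0.0036,-0.04,0,1],[0,0,-0.06,-0.0073,-0.0394,0,1],[0,0,-0.06,-0.011,-0.0385,0,1],[0,0,-0.06,-0.0145,-0.0373,0,1],[0,0,-0.06,-0.018,-0.0358,0,1]]]'

```text
time_s: 56.15
ee_pos: [542.6, -30.9, 226.0]
ee_rot: [179.6, -0.2, 151.2]
force: [0.6, 12.0, 0.2]
gripper_width: 18.1
gripper_force: 30.0
```

Call:
send_rows --targets '[[[0,0,-0.06,-0.0213,-0.0339,0,1],[0,0,-0.06,-0.0244,-0.0318,0,1],[0,0,-0.06,-0.0273,-0.0293,0,1],[0,0,-0.06,-0.03,-0.0266,0,1],[0,0,-0.06,-0.0323,-0.0237,0,1],[0,0,-0.06,-0.0344,-0.0206,0,1],[0,0,-0.06,-0.0361,-0.0172,0,1],[0,0,-0.06,-0.0376,-0.0138,0,1],[0,0,-0.05,-0.032,-0.009,0,1],[0,0,0,0,0,0,1]]]'

```text
time_s: 57.15
ee_pos: [487.6, -73.2, 226.0]
ee_rot: [179.8, -0.3, 103.6]
force: [1.6, 9.3, -0.8]
gripper_width: 18.1
gripper_force: 30.0
```

Call:
send_rows --targets '[[[0,0,-0.02,-0.018,-0.003,0,1],[0,0,-0.02,-0.018,-0.002,0,1],[0,0,-0.02,-0.018,-0.001,0,1],[0,0,0,0,0,0,1],[0,0,0,0,0,0,1]]]'

```text
time_s: 57.65
ee_pos: [479.0, -74.8, 226.0]
ee_rot: [179.7, -0.3, 98.2]
force: [6.8, 8.3, -4.2]
gripper_width: 18.1
gripper_force: 30.0
```

Call:
send_rows --targets '[[[0,0,0,-0.015,0,0,1],[0,0,0,-0.015,0,0,1],[0,0,0,0,0,0,1]]]'

```text
time_s: 57.95
ee_pos: [476.0, -75.3, 226.1]
ee_rot: [179.3, -0.1, 98.2]
force: [14.5, 6.4, -8.2]
gripper_width: 18.1
gripper_force: 30.0
```

Call:
send_rows --targets '[[[0,0,0,-0.015,0,0,1],[0,0,0,-0.01,0,0,1],[0,0,0,0,0,0,1]]]'

```text
time_s: 58.25
ee_pos: [476.1, -75.3, 226.2]
ee_rot: [178.6, -0.1, 98.2]
force: [28.3, 7.8, -17.1]
gripper_width: 18.0
gripper_force: 30.0
```

Call:
send_rows --targets '[[[0,0,0,0.02,0,0,1],[0,0,0,0,0,0,-1],[0,0,0,0,0,0,-1],[0,0,0,0,0,0,-1],[0,0,0,0,0,0.14,-1],[0,0,0,0,0,0.2,-1],[0,0,0,0,0,0.15,-1],[0,0,0.09,0.012,-0.1,0,-1],[0,0,0.09,0.012,-0.1,0,-1],[0,0,0.09,0.012,-0.1,0,-1],[0,0,0.09,0.012,-0.1,0,-1],[0,0,0.09,0.012,-0.1,0,-1]]]'

```text
time_s: 59.45
ee_pos: [481.1, -178.3, 324.2]
ee_rot: [-180.0, -0.0, 139.1]
force: [-1.3, -0.3, 0.1]
gripper_width: 91.0
gripper_force: 0.0
```

Call:
send_rows --targets '[[[0,0,0.09,0,-0.04,0,-1],[0,0,0.09,0,0,0,-1],[0,0,0.09,0,0,0,-1],[0,0,0,0,0,0,-1],[0,0,0,0,0,0,-1]]]'

```text
time_s: 59.95
ee_pos: [481.3, -185.4, 324.1]
ee_rot: [-180.0, -0.0, 162.9]
force: [-0.8, 0.8, -0.0]
gripper_width: 91.6
gripper_force: 0.0
```

```bash
python3 - <<'E'
from h import *
s=env.state();print(s["ee_pos"],s["ee_rot"],s["qpos"])
p,d=optics.grab_frame("wrist");cv2.imwrite("pics/w10.png",p[...,::-1])
for n,z in(("swing_handle",245),("pillar_axis",192),("wheel_grip",271)):
    for q in optics.place_of("wrist",n): print(n,np.round(q["at"]),round(q["conf"],2),wray(s,*q["at"],z).round(1))
for n in("top","scene"):
    p,d=optics.grab_frame(n);C=cloud(n,d);C[d==0]=1e6
    P=near(C,(491,-184),45,268,290);print(n,"wheel",P.mean(0).round(1),len(P))
E
```

```text
[ 481.3483616  -185.39498261  324.13190717] [-1.79990720e+02 -7.22465348e-03  1.62862513e+02] [-2.23356267e+01  1.00026607e+01  8.52556777e+01 -9.93835091e-03
  8.47480158e+01 -9.51972301e+01]
swing_handle [402. 172.] 0.62 [474.8 -74.9 245. ]
pillar_axis [456. 134.] 0.68 [467.7  12.2 192. ]
wheel_grip [279. 231.] 0.66 [ 484.3 -183.5  271. ]
top wheel [nan nan nan] 0
scene wheel [ 480.1 -192.6  275.5] 191<stdin>:8: RuntimeWarning: Mean of empty slice.
  ret = um.true_divide(
```

View pics/w10.png

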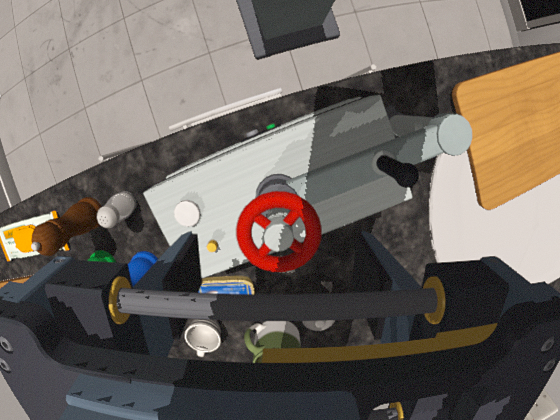

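```bash
python3 - <<'E'
from h import *
s={"ee_pos":np.array([504.7,-179.4,315.7]),"ee_rot":[179.9,.2,96.3]}
W=[wray(s,*q,75) for q in((217,72),(313,72),(304,276),(220,276))];W=np.array(W)[:,:2];print(W.round(1),W.mean(0))
a=(W[2]+W[3])/2-(W[0]+W[1])/2;print(a,np.degrees(np.arctan2(*a[::-1])))
for w in((483.5,-184),(490.5,-184.5)):print(np.degrees(np.arctan2(w[1]-9.5,w[0]-469)))
c=cv2.imread("pics/t3.png");
for n in("scene",):
    p,d=optics.grab_frame(n);C=cloud(n,d);C[d==0]=1e6
    P=near(C,(480,-184),200,154,163);r=cv2.minAreaRect(P[:,:2].astype(np.float32));print("lid",r,len(P))
    P=near(C,(480,-184),220,70,78);r=cv2.minAreaRect(P[:,:2].astype(np.float32));print("rim",r,len(P))
    cv2.imwrite("pics/s5.png",cv2.resize(p[170:310,220:360,::-1],None,fx=4.2,fy=4.2,interpolation=cv2.INTER_CUBIC))
E
```

```text
[[ 417.2  -52.5]
 [ 536.4  -40.7]
 [ 561.1 -319.2]
 [ 440.1 -333.2]] [ 488.69435779 -186.39879681]
[  23.82490036 -279.58185559] -85.12923941787457
-85.71452726342318
-83.67601639496272
lid ((482.9786376953125, -160.05892944335938), (126.14292907714844, 340.3912353515625), 4.932240962982178) 1666
rim ((484.3805847167969, -189.07212829589844), (125.70188903808594, 286.8533935546875), 5.549622058868408) 294
```

View pics/s5.png

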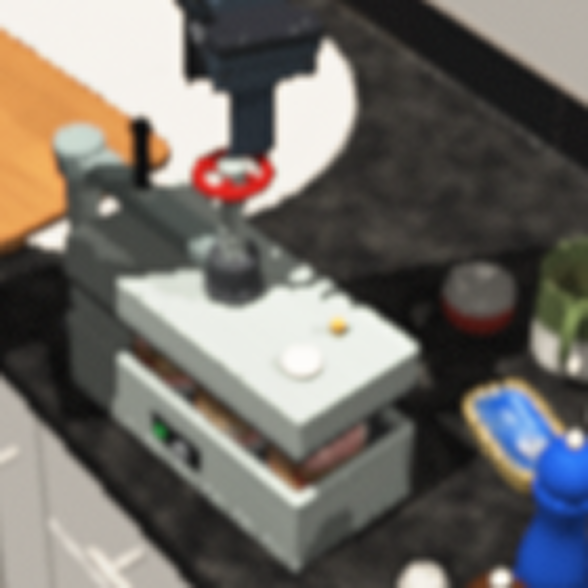

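```bash
python3 - <<'E'
from h import *
def red(p): 
    h=cv2.cvtColor(p,cv2.COLOR_RGB2HSV);return (((h[...,0]<8)|(h[...,0]>172))&(h[...,1]>150)&(h[...,2]>90))
s=env.state();p,d=optics.grab_frame("wrist");g=red(p);g[300:]=0
ct=max(cv2.findContours(g.astype(np.uint8),cv2.RETR_EXTERNAL,cv2.CHAIN_APPROX_NONE)[0],key=len)[:,0]
W=np.array([wray(s,a,b,271) for a,b in ct]);print(cv2.minEnclosingCircle(W[:,:2].astype(np.float32)),fitc(W,32))
p,d=optics.grab_frame("scene");C=cloud("scene",d);g=red(p)&(d>0);X=C[g];X=X[np.hypot(X[:,0]-485,X[:,1]+184)<60];print(len(X),X.mean(0),X.min(0),X.max(0))
E
```

```text
((485.5668029785156, -184.7284393310547), 32.29895782470703) (array([ 485.8, -185.2]), 241, np.float64(0.8))
90 [ 476.73519791 -196.60646615  275.64176641] [ 453.58456982 -217.26953294  265.30434596] [ 510.75491156 -160.3534301   281.13486555]
```

Call:
send_rows --targets '[[[0,0,0,0.021,0.002,-0.1,-1],[0,0,0,0,0,-0.15,-1],[0,0,0,0,0,-0.103,-1],[0,0,0,0,0,0,-1],[0,0,0,0,0,0,1],[0,0,0,0,0,0,1],[0,0,0,0,0,0,1],[0,0,0,0,0,0,1],[0,0,0,0,0,0,1],[0,0,0,0,0,0,1]]]' --grip_force 25

```text
time_s: 61.4
ee_pos: [486.2, -185.6, 254.5]
ee_rot: [-179.9, 0.1, 163.0]
force: [-1.0, -2.8, 4.9]
gripper_width: 63.8
gripper_force: 25.0
```

Call:
send_rows --targets '[[[0,0,-0.09,0,0,-0.0042,1],[0,0,-0.09,0,0,-0.0042,1],[0,0,-0.09,0,0,-0.0042,1],[0,0,-0.09,0,0,-0.0042,1],[0,0,-0.09,0,0,-0.0042,1],[0,0,-0.09,0,0,-0.0042,1],[0,0,-0.09,0,0,-0.0042,1],[0,0,-0.09,0,0,-0.0042,1],[0,0,-0.09,0,0,-0.0042,1],[0,0,-0.09,0,0,-0.0042,1],[0,0,-0.09,0,0,-0.0042,1],[0,0,-0.09,0,0,-0.0042,1]]]'

```text
time_s: 62.6
ee_pos: [485.5, -185.9, 244.3]
ee_rot: [179.9, 0.1, 65.5]
force: [-2.3, -4.2, 6.2]
gripper_width: 63.3
gripper_force: 25.0
```

Call:
send_rows --targets '[[[0,0,-0.09,0,0,-0.0042,1],[0,0,-0.09,0,0,-0.0042,1],[0,0,-0.09,0,0,-0.0042,1],[0,0,-0.09,0,0,-0.0042,1],[0,0,-0.09,0,0,-0.0042,1],[0,0,-0.09,0,0,-0.0042,1],[0,0,-0.09,0,0,-0.0042,1],[0,0,-0.09,0,0,-0.0042,1],[0,0,-0.09,0,0,-0.0042,1],[0,0,-0.09,0,0,-0.0042,1],[0,0,-0.09,0,0,-0.0042,1],[0,0,-0.09,0,0,-0.0042,1]]]'

```text
time_s: 63.8
ee_pos: [485.3, -185.2, 234.1]
ee_rot: [179.9, 0.0, -31.7]
force: [-2.8, -2.3, 5.3]
gripper_width: 63.2
gripper_force: 25.0
```

Call:
send_rows --targets '[[[0,0,0,0,0,0,1],[0,0,0,0,0,0,-1],[0,0,0,0,0,0,-1],[0,0,0,0,0,0,-1],[0,0,0.09,0,0,0,-1],[0,0,0.09,0,0,0,-1],[0,0,0.09,0,0,0,-1],[0,0,0.09,0,0,0,-1],[0,0,0.09,0,0,0,-1],[0,0,0.09,0,0,0,-1],[0,0,0.09,0,0,0,-1],[0,0,0.09,0,0,0,-1]]]'

```text
time_s: 65.0
ee_pos: [485.9, -184.6, 233.0]
ee_rot: [-180.0, 0.0, 33.8]
force: [-0.5, 0.7, 0.2]
gripper_width: 91.6
gripper_force: 0.0
```

Call:
send_rows --targets '[[[0,0,0.09,0,0,0,-1],[0,0,0.09,0,0,0,-1],[0,0,0.09,0,0,0,-1],[0,0,0.09,0,0,0,-1],[0,0,0.09,0,0,0,-1],[0,0,0.09,0,0,0,-1],[0,0,0.09,0,0,0,-1],[0,0,0.09,0,0,0,-1],[0,0,0.09,0,0,0,-1],[0,0,0.09,0,0,0,-1],[0,0,0.09,0,0,0,-1],[0,0,0.09,0,0,0,-1]]]'

```text
time_s: 66.2
ee_pos: [485.9, -184.6, 233.0]
ee_rot: [180.0, -0.0, 131.0]
force: [-1.0, -0.2, -0.2]
gripper_width: 90.8
gripper_force: 0.0
```

Call:
send_rows --targets '[[[0,0,0.09,0,0,0,-1],[0,0,0.09,0,0,0,-1],[0,0,0.09,0,0,0,-1],[0,0,0.09,0,0,0,-1],[0,0,0,0,0,0,1],[0,0,0,0,0,0,1],[0,0,0,0,0,0,1],[0,0,0,0,0,0,1],[0,0,0,0,0,0,1]]]'

```text
time_s: 67.1
ee_pos: [485.7, -185.4, 233.2]
ee_rot: [-179.9, -0.0, 163.0]
force: [-1.1, -2.4, -0.7]
gripper_width: 63.4
gripper_force: 25.0
```

Call:
send_rows --targets '[[[0,0,-0.09,0,0,-0.0042,1],[0,0,-0.09,0,0,-0.0042,1],[0,0,-0.09,0,0,-0.0042,1],[0,0,-0.09,0,0,-0.0042,1],[0,0,-0.09,0,0,-0.0042,1],[0,0,-0.09,0,0,-0.0042,1],[0,0,-0.09,0,0,-0.0042,1],[0,0,-0.09,0,0,-0.0042,1],[0,0,-0.09,0,0,-0.0042,1],[0,0,-0.09,0,0,-0.0042,1],[0,0,-0.09,0,0,-0.0042,1],[0,0,-0.09,0,0,-0.0042,1]]]'

```text
time_s: 68.3
ee_pos: [485.7, -185.4, 223.0]
ee_rot: [180.0, 0.1, 65.5]
force: [-0.4, -3.4, -1.1]
gripper_width: 63.0
gripper_force: 25.0
```

Call:
send_rows --targets '[[[0,0,-0.09,0,0,-0.0042,1],[0,0,-0.09,0,0,-0.0042,1],[0,0,-0.09,0,0,-0.0042,1],[0,0,-0.09,0,0,-0.0042,1],[0,0,-0.09,0,0,-0.0042,1],[0,0,-0.09,0,0,-0.0042,1],[0,0,-0.09,0,0,-0.0042,1],[0,0,-0.09,0,0,-0.0042,1],[0,0,-0.09,0,0,-0.0042,1],[0,0,-0.09,0,0,-0.0042,1],[0,0,-0.09,0,0,-0.0042,1],[0,0,0,0,0,0,1]]]'

```text
time_s: 69.5
ee_pos: [485.7, -185.4, 213.7]
ee_rot: [179.9, 0.0, -23.3]
force: [-0.3, -4.1, -2.4]
gripper_width: 63.0
gripper_force: 25.0
```

Call:
send_rows --targets '[[[0,0,-0.05,0,0,-0.0023,1],[0,0,-0.05,0,0,-0.0023,1],[0,0,-0.05,0,0,-0.0015,1],[0,0,-0.04,0,0,0.0,1],[0,0,0.0,0,0,0.0,1]]]'

```text
time_s: 70.0
ee_pos: [486.0, -185.7, 213.0]
ee_rot: [179.9, -0.1, -40.1]
force: [0.4, -5.0, -0.5]
gripper_width: 63.3
gripper_force: 25.0
```

```bash
python3 -c "
from h import *
print(env.state()['torque'],env.state()['ee_rot'],env.state()['ee_pos'])"
```

```text
[-0.70637467  0.11137322  0.55399846] [ 1.79908526e+02 -8.96964768e-02 -4.00959899e+01] [ 485.97332601 -185.71198355  212.98562936]
```

At the lower stop (0.55 N m). Release, retreat and check.

Call:
send_rows --targets '[[[0,0,0.02,0,0,0,1],[0,0,0,0,0,0,-1],[0,0,0,0,0,0,-1],[0,0,0,0,0,0,-1],[0,0,0,0,0,0.1,-1],[0,0,0,0,0,0.2,-1],[0,0,0,0,0,0.2,-1],[0,0,0,0,0,0.1,-1],[0,0,0,-0.2,-0.05,0,-1],[0,0,0,-0.2,-0.05,0,-1],[0,0,0,-0.2,-0.05,0,-1],[0,0,0,0,0,0,-1]]]'

```text
time_s: 71.2
ee_pos: [362.3, -214.8, 333.4]
ee_rot: [180.0, 0.0, -38.7]
force: [0.9, -0.1, 0.7]
gripper_width: 91.8
gripper_force: 0.0
```

```bash
python3 - <<'E'
from h import *
def red(p): 
    h=cv2.cvtColor(p,cv2.COLOR_RGB2HSV);return (((h[...,0]<8)|(h[...,0]>172))&(h[...,1]>150)&(h[...,2]>90))
print(env.state()["force"])
for c in("scene","top"):
    p,d=optics.grab_frame(c);C=cloud(c,d);C[d==0]=1e6
    if c=="scene":cv2.imwrite("pics/s9.png",cv2.resize(p[150:350,180:420,::-1],None,fx=3,fy=3,interpolation=cv2.INTER_CUBIC))
    P=near(C,(486,-185),45,215,260);print(c,"wheel",P.mean(0).round(1),len(P));P=near(C,(505,-290),40,90,170);print("lidtop",np.median(P[:,2]) if len(P) else None)
    P=near(C,(490,-184),200,112,122);print("lid",cv2.minAreaRect(P[:,:2].astype(np.float32)) if len(P) else 0)
    print("mill",fitc(near(C,(454,-527),40,128,152),24.5),"salt",fitc(near(C,(463,-445),35,15,60),22))
    for n in("timer","tin"):
        for q in optics.silhouettes(c,n)[:2]:
            m=q["mask"]&(d>0);print(n,round(q["conf"],2),np.median(C[m],0).round())
E
```

```text
[ 0.92865357 -0.07005137  0.71954527]
scene wheel [ 482.1 -190.8  235.3] 207
lidtop 118.85538257568525
lid ((483.2686767578125, -159.5128173828125), (127.59661102294922, 340.9263610839844), 4.870169162750244)
mill (array([ 454.3, -526.1]), 135, np.float64(1.4)) salt (array([ 462.5, -445.3]), 153, np.float64(1.4))
timer 0.78 [ 737. -205.   34.]
tin 0.92 [ 661. -329.   22.]
tin 0.31 [ 463. -212.  116.]
top wheel [nan nan nan] 0
lidtop 117.24862787710464
lid ((482.619384765625, -150.28651428222656), (124.06973266601562, 329.0373840332031), 5.006296157836914)
mill (array([ 454.7, -524.9]), 121, np.float64(2.4)) salt (array([ 463.1, -444.9]), 94, np.float64(1.5))
timer 0.62 [ 738. -186.   35.]
tin 0.51 [458. -86. 117.]<stdin>:8: RuntimeWarning: Mean of empty slice.
  ret = um.true_divide(
```

View pics/s9.png

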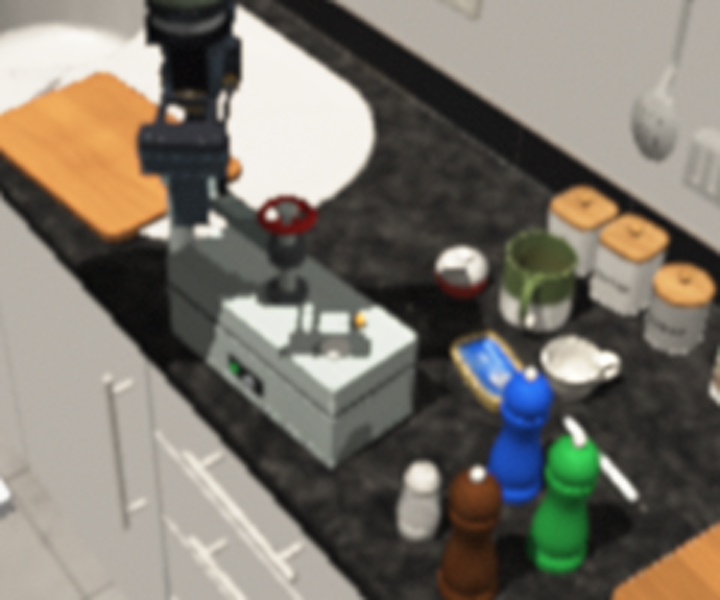

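```bash
python3 -c "
from workcell import env
print(env.job_done())"
```

```text
the job is handed in; nothing more can be done
None
```

The job is handed in, at about 71 s of the 210 s allowed: the mill stands upright about 8 cm from the salt shaker, all three jars stand in the trough, the lid is swung back and screwed fully down, and the salt shaker, timer and tin show no movement in the last pictures beyond measuring error.

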